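# Back off a glass-rod feeder by one ratchet notch

### The arm

A 7-joint arm with a two-finger parallel gripper is mounted at the origin on the work surface. World frame = base frame: x ahead of the robot, y to its left, z up, the work surface at z = 0. Lengths are in mm, angles in rad, forces in N, time in s.
With the tool pointing down it reaches from about 425 to 875 mm from the base axis. Payload 8.4 kg.
Tool frame: the origin (TCP) lies midway between the tips of the shut fingers; the grasp point (between the pads) lies bot.tcp_to_grasp behind it (bot.tcp_to_grasp is the distance from the TCP to the grasp point, in mm); y points along the fingers, x is the direction in which the jaws open and shut, and the axes are right-handed (so a half turn about y gives the same grasp; the last joint's range is limited). The gripper opens to 87 mm and grips with 3 to 60 N. Pads are 19 mm wide; open, the fingers measure 117 mm over their backs; the gripper's body (75 mm by 190 mm) begins 51 mm behind the grasp point.
Start: joints at [-1.329, 0.333, 0.04, 1.465, -0.013, 1.343, -0.059], TCP at [217.256, 612.586, 195.346] pointing down, gripper open.
Joint ranges: [-2.58, 2.58], [-0.38, 2.09], [-1.3, 1.39], [0.25, 2.4], [-1.5, 4.64], [0.08, 2.09], [-2.65, 2.65]. Speed limits (rad/s): [2.22, 2.22, 2.79, 2.79, 3.14, 3.14, 3.14].

### API

Orientations are given as a unit quaternion [x, y, z, w].
In Python, from plant import bot gives the robot as it stands.
- The arm moves only by the tool jog_arm, never from a script. Its argument "targets" is a list of rows, each a list of 6 numbers: the shift along the world's x, y, z in mm, then the turn, a rotation vector about the world's x, y, z in degrees. A call has 1 to 10 rows; each row is the pose to reach, as a shift and turn from the pose measured when the call began; what a row does not reach only later rows make up. A row lasts 1/10 s, in which the tool goes at most 50 mm and 8.59 degrees, less where a joint would pass 70% of its speed; a pose out of reach is approached as far as the arm can. A call with a gripper value outside its range is refused whole. "jaw" is the opening, from 0 (shut) to 1 (fully open), set as the call begins (left out, the last holds). The fingers move at their own pace and stop on an object; "newtons" is the grip in N (left out, the last holds). Time passes only in rows, so rows that repeat a pose let the fingers close. It gives the time, the measured TCP pose, the force and the opening at its end, in the units of the state.
- bot.state(): the state, without advancing time (a new reading comes with each control period).
- bot.get_image(name): name is "scene" or "top" or "wrist"; returns the picture (384x512x3 uint8, red, green, blue); there is no depth.
- bot.get_calibration(name): a dict with "vertical_fov" (degrees; the focal length in pixels is half the picture's height over the tangent of half this angle, whatever the lens; pixels are square), "cx", "cy" (the principal point, pixels), "rvec" (rotation vector, rad) and "tvec" (3), from world to camera coordinates, as OpenCV has them; the wrist camera has in their place "tool_from_camera" (4x4, takes a point from camera to tool coordinates, whose origin is the TCP and whose axes are the tool frame's). Camera axes: x right, y down, z forward; pixel columns grow to the right and rows downward; lengths in mm; the calibration is good to about 2 mm. A picture is of the moment at which its call begins: read the wrist's pose just before it. get_calibration takes no time and is no camera call.
- bot.close_job(): hands the job in, once; it reports no verdict.
The state is a dict: "time": time; "q": joint angles; "joint_velocities": joint speeds; "effort": joint torques, N m; "tcp_pos": TCP position; "orientation": TCP orientation; "ft_force": force on the tool from outside, world axes, zero at the start; "wrist_torque": the same for the moment, N m; "grip_width": finger opening in mm.
Only numpy, scipy, OpenCV 4.12 (cv2) and the standard library are available. Lean on these libraries where they do the work, as an engineer would, in place of code of your own. Each camera call takes 0.05 s, during which the arm holds its last target.

### The job

The glass-rod feeder has been wound one notch too far. With a fingertip, lift its ratchet pawl by the thumb lever and tip it back until it stays off the wheel, then push a spoke of the star handle to turn the wheel backward by just one notch (its top moves towards the pawl's pivot, which draws the rod away from the torch), and push the pawl over again so that it drops into the notch and locks the wheel. Do not touch the glass rod, and leave the other things on the bench where they stand.

Things in the scene. Friction and masses are not known exactly. Their poses are not given: they have to be found in the camera images.
- feeder: Rod feeder bolted to the bench: grey base 150 x 260 x 14 mm, upright bracket at x -54 to -40 mm. Origin under the base on the bench, z up. Angles below are in its y-z plane, from +y towards +z. Toothed aluminium ratchet wheel, 120 mm across, x -8 to 8 mm, on an axle along x at y 0, z 125. Above its -y side a brass pawl.
- wheel (a joint): Ratchet wheel angle, about 0 at the start; grows turning backward (top moves to feeder -y, to the pawl's pivot). 12 teeth: a notch is 0.524 rad. Pawl down: locked backward. Pawl off: turns with about 1 N at a ball, stays where left. If the pawl drops on it 0.15 rad short to 0.04 past a notch, its weight draws the wheel into the notch.
- top_ball (a point): Centre of the uppermost ball of the star handle, which is fixed to the wheel: 4 steel spokes 9 mm thick in the plane x = 38 mm of the feeder, each with a black ball 20 mm across, 100 mm from the axle. At wheel angle w this ball stands at 75 degrees + w, the others 90 degrees apart.
- pawl (a joint): Pawl angle about its pivot: about 0 down in a notch, grows as the nose lifts, stop at 1.95 rad. Loaded by its weight (200 g) alone: let go below 0.85 rad it falls into the wheel, above 1.15 rad on to its stop, arm upright and lever level to -y. A finger between lever and arm, tip 20 to 30 mm above the pivot, opens it moving to feeder -y, closes it moving to +y.
- pivot (a point): Pivot of the pawl (axis along feeder x), at feeder x 0, y -66, z 189 mm. The pawl is an L turning about it: at angle 0 the arm, 67 mm long and 9 mm thick, points to -9 degrees (to +y, over the wheel's top) with a round nose of 6 mm radius in the teeth; the thumb lever points to 75 degrees (up).
- lever_tip (a point): Middle of the thumb lever's free end. The lever is 60 mm long from the pivot, 8 mm thick, 26 mm wide (along feeder x) at its end, where it is pushed.
- rod: Clear glass rod, 10 mm thick, 340 mm long, along the feeder's y at x = -20, z = 100 mm, under the wheel's drum; origin at its middle. It moves with the wheel, 20 mm per radian. Not to be touched.
- torch: Unlit bench torch, fixed, base 110 x 130 mm, 120 mm high, beyond the rod's -y end. Origin under its base.
- canister: Loose steel canister, 84 mm across, 120 mm high, origin under its base. Leave it.
- jar: Loose closed glass jar, 52 mm across, 65 mm high, origin under its base. Leave it.
- tray: Loose aluminium tray 75 x 100 x 35 mm, origin under its base. Leave it.
- paddle: Loose shaping paddle, 180 mm long, lying along its x: wooden handle, dark plate 70 x 50 mm, 20 mm high, origin under its middle. Leave it.

How it is judged:
By the outcome, as a careful person would: the job done as asked, in the order asked, and still so for the second after the job is handed in, with the robot touching nothing.
It also fails if it takes over 51 s, if anything falls off the work surface, if the arm or the gripper's body presses on something with over 40 N, if the wrist force passes 120 N, or if a joint passes its speed limit or range.

## Working session

There is one attempt and no reset: what is moved stays moved. The work goes in short steps, Python scripts to look and compute and a tool call to move; the robot and the scene stay as the last step left them, time stands still between calls to the robot, and variables do not carry over. Pictures are saved under pics/ and viewed, and the job is handed in when it is done.

Besides the shell and the picture viewer there is one more tool, called after "Call:" as name(argument=value, ...), one argument or row to a line, values as JSON. jog_arm: Moves the arm, as the interface text tells. Its arguments: {"type":"object","properties":{"targets":{"type":"array"},"jaw":{"type":"number"},"newtons":{"type":"number"}},"required":["targets"]}

```bash
ls; mkdir -p pics; python3 - <<'E'
from plant import bot
import cv2,json
s=bot.state();print(s)
for n in("scene","top","wrist"):
    c=bot.get_calibration(n);print(n,c)
    im=bot.get_image(n);cv2.imwrite(f"pics/{n}0.png",im[:,:,::-1])
print(bot.tcp_to_grasp)
E
```

```text
pics
{'time': 0.0, 'q': array([-1.32926371,  0.33389528,  0.0398656 ,  1.46628483, -0.01340487,
        1.34328059, -0.05851388]), 'joint_velocities': array([-1.46157465e-03,  1.50394352e-03,  1.22439208e-03,  7.38251361e-05,
       -1.46258778e-04, -1.79981162e-03,  1.38842268e-04]), 'effort': array([ 1.28810447e-03, -6.56363010e+01,  1.33591678e+00, -4.03795731e+01,
       -5.97075373e-02,  4.51839762e-02,  1.59316460e-04]), 'tcp_pos': array([217.06811238, 612.13915933, 194.46264889]), 'orientation': array([ 0.57789324,  0.40754131, -0.40842355, -0.57718254]), 'ft_force': array([ 0.22763909,  0.37829966, -0.62461157]), 'wrist_torque': array([-0.00671332,  0.00153992, -0.00324954]), 'grip_width': 87.0625945596173}
scene {'vertical_fov': 46.69945925628096, 'cx': 251.78316656432096, 'cy': 192.24977538555063, 'rvec': array([ 2.23158078,  1.04604258, -0.3889672 ]), 'tvec': array([-387.70055319, -208.87578409, 1445.97495119])}
top {'vertical_fov': 52.44689364472992, 'cx': 254.2649352804821, 'cy': 192.6375235200493, 'rvec': array([ 2.19444141, -2.2034648 ,  0.05157854]), 'tvec': array([  41.43131927,  578.68196754, 1366.52143162])}
wrist {'vertical_fov': 60.04376319086797, 'cx': 256.0779143602605, 'cy': 195.59240291714406, 'tool_from_camera': array([[ 9.99999592e-01, -2.62520070e-04,  8.63851670e-04,
         6.95527970e-02],
       [-9.02853537e-04, -2.94431550e-01,  9.55672144e-01,
        -1.89345134e+02],
       [ 3.46206814e-06, -9.55672534e-01, -2.94431667e-01,
         8.16776038e+01],
       [ 0.00000000e+00,  0.00000000e+00,  0.00000000e+00,
         1.00000000e+00]])}
18.700000000000003
```

```bash
python3 - <<'E'
import cv2
for n in("scene","top","wrist"):
    im=cv2.imread(f"pics/{n}0.png");cv2.imwrite(f"pics/{n}0b.png",cv2.resize(im,(800,600),interpolation=cv2.INTER_CUBIC))
E
```

```text
(no output)
```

View pics/scene0b.png

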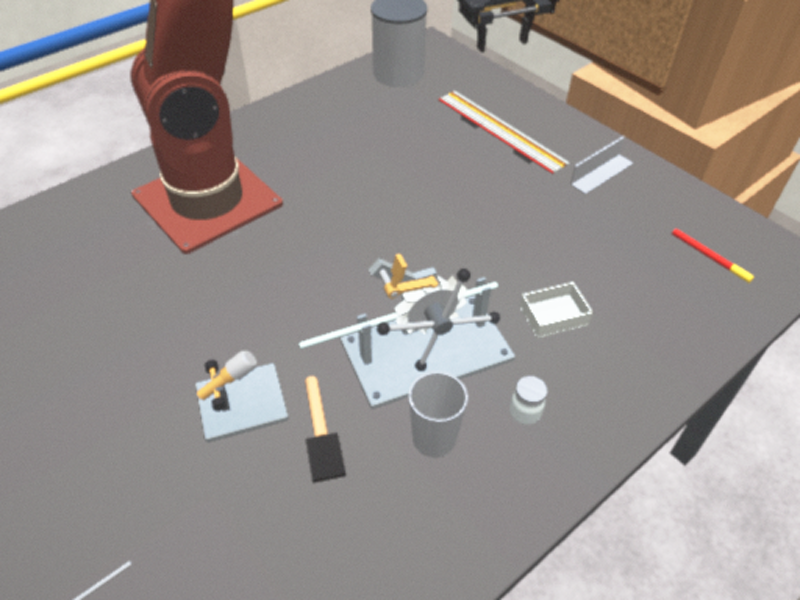

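View pics/top0b.png

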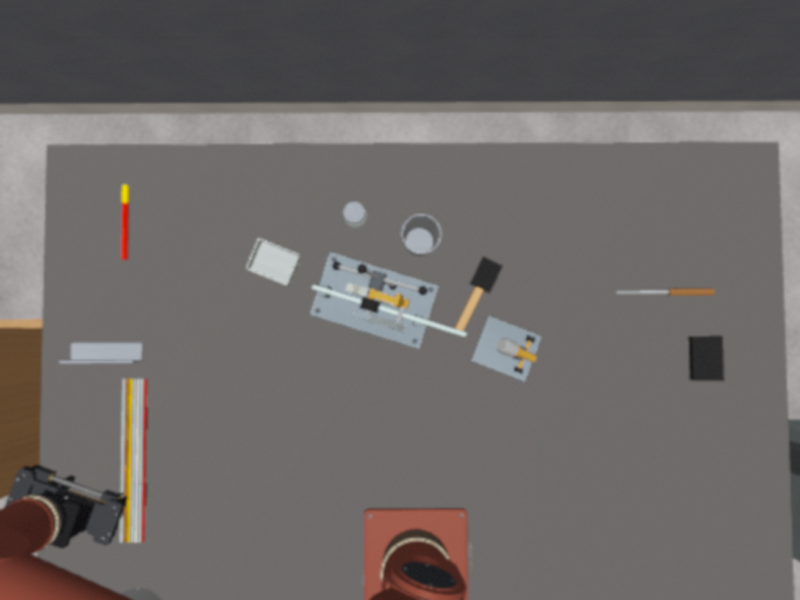

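View pics/wrist0b.png

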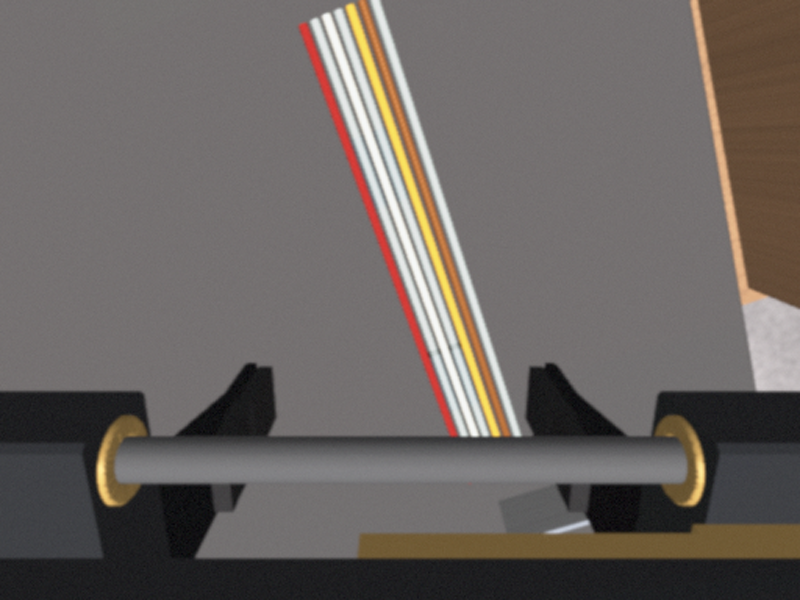

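```bash
python3 - <<'E'
import cv2
im=cv2.imread("pics/top0.png");c=im[140:240,140:350]
cv2.imwrite("pics/topc.png",cv2.resize(c[:, 40:190],None,fx=5.3,fy=5.3,interpolation=cv2.INTER_CUBIC))
im=cv2.imread("pics/scene0.png");c=im[155:265,180:340]
cv2.imwrite("pics/scenec.png",cv2.resize(c,None,fx=5,fy=5,interpolation=cv2.INTER_CUBIC))
E
```

```text
(no output)
```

View pics/topc.png

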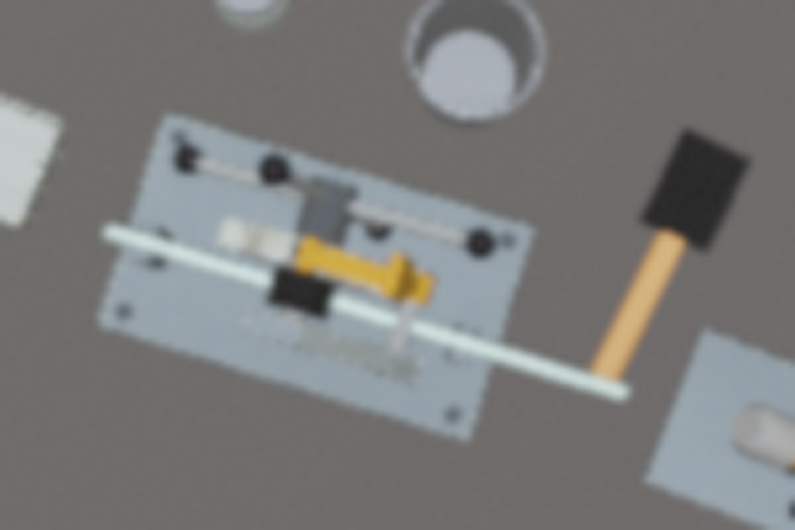

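View pics/scenec.png

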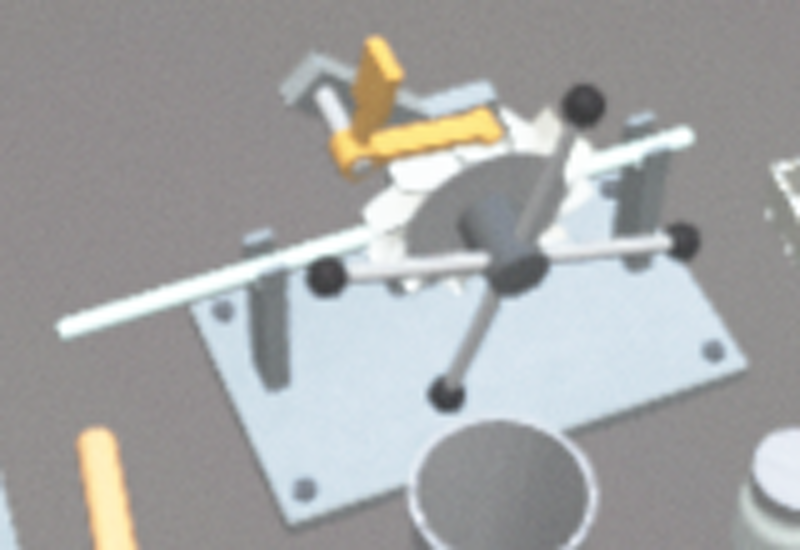

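```bash
cat > h.py <<'E'
import numpy as np,cv2
from scipy.spatial.transform import Rotation as R
from plant import bot
def K(c,h=384):
    f=h/2/np.tan(np.radians(c["vertical_fov"])/2);return np.array([[f,0,c["cx"]],[0,f,c["cy"]],[0,0,1]])
def proj(name,P):
    c=bot.get_calibration(name)
    if name=="wrist":
        s=bot.state();T=c["tool_from_camera"];Rw=R.from_quat(s["orientation"]).as_matrix()
        Pc=((np.atleast_2d(P)-s["tcp_pos"])@Rw-T[:3,3])@T[:3,:3]
        p=Pc@K(c).T;return p[:,:2]/p[:,2:]
    return cv2.projectPoints(np.atleast_2d(P).astype(float),c["rvec"],c["tvec"],K(c),None)[0][:,0]
def f2w(P,x):
    P=np.atleast_2d(P);c,s=np.cos(x[2]),np.sin(x[2])
    return np.c_[x[0]+c*P[:,0]-s*P[:,1],x[1]+s*P[:,0]+c*P[:,1],P[:,2]]
def ball(w,k=0,r=100):
    a=np.radians(75)+w+k*np.pi/2;return [38,r*np.cos(a),125+r*np.sin(a)]
def pl(ang,r,a0):
    a=np.radians(a0)+ang;return [0,-66+r*np.cos(a),189+r*np.sin(a)]
E
cat > fit.py <<'E'
from h import *
from scipy.optimize import least_squares
un=lambda P,s,o:(np.array(P)+.5)/s-.5+np.array(o)
T=un([(168,113),(535,228),(468,440),(98,323),(274,169),(186,158),(480,242),(377,226)],5.3,(180,140))
S=un([(745,365),(290,522),(583,104),(682,241),(327,276),(447,394)],5,(180,155))
co=[[75,130,14],[75,-130,14],[-75,-130,14],[-75,130,14]]
def m(x):
    b=[ball(x[3],0),ball(x[3],-1),ball(x[3],1),ball(x[3],2)]
    return proj("top",f2w(co+b,x)),proj("scene",f2w(co[:2]+b,x))
def r(x):
    a,b=m(x);return np.r_[(a-T).ravel(),(b-S).ravel()]
s=least_squares(r,[600,50,-.3,0],loss='soft_l1');print(s.x,r(s.x).reshape(-1,2).round(1))
np.save("feeder.npy",s.x[:3])
x=s.x
for n,p in [("top",ball(0)),("top s",ball(.524)),("-y ball",ball(0,1)),("+y",ball(0,-1)),("pivot",[0,-66,189]),("lever",pl(0,60,75)),("levopen",pl(1.95,60,75))]:
    print(n,np.round(p),f2w(p,x).round(1))
E
python3 fit.py
```

```text
[ 5.86237933e+02  9.11214260e+01 -3.10521537e-01 -4.47274541e-02] [[-0.2 -1.5]
 [ 0.4 -1.1]
 [ 0.3 -0.6]
 [-0.  -0.8]
 [ 0.   0.6]
 [ 0.2  0.5]
 [-0.   0.7]
 [ 0.2  0.4]
 [ 1.9  0.6]
 [ 0.1  0.8]
 [-0.2 -0.4]
 [-0.4 -0.6]
 [-0.3 -0.6]
 [-0.  -0.8]]
top [ 38.  26. 222.] [[630.3 104.2 221.6]]
top s [ 38. -26. 222.] [[614.5  54.8 221.6]]
-y ball [ 38. -97. 151.] [[592.9 -12.5 150.9]]
+y [38. 97. 99.] [[651.9 171.5  99.1]]
pivot [  0 -66 189] [[566.1  28.3 189. ]]
lever [  0. -50. 247.] [[570.8  43.1 247. ]]
levopen [   0. -126.  182.] [[547.9 -28.5 182. ]]
```

```bash
cat > go.py <<'E'
import sys
from h import *
x=np.load("feeder.npy")
def rel(fx,fy,z):
    s=bot.state();A=R.from_quat(s["orientation"]);t=f2w([fx,fy,z],x)[0]
    c,sn=np.cos(x[2]),np.sin(x[2])
    out=[]
    for sg in(1,-1):
        X=np.array([c,sn,0])*sg;Y=np.array([0,0,-1.]);Z=np.cross(X,Y)
        out.append((R.from_matrix(np.c_[X,Y,Z])*A.inv()).as_rotvec(degrees=True).round(1))
    print("t",s["time"],"tcp",s["tcp_pos"].round(1),"F",s["ft_force"].round(1),"shift",(t-s["tcp_pos"]).round(1),out)
if __name__=="__main__": rel(*map(float,sys.argv[1:4]))
E
python3 go.py 0 -36 330; python3 -c "
from h import *;print(R.from_quat(bot.state()['orientation']).as_matrix().round(2))"
```

```text
t 0.15 tcp [217.1 612.2 194.7] F [-0.   0.2  0.6] shift [ 358.1 -555.4  135.3] [array([  0. ,  -0.1, -88.3]), array([ 0.1,  0. , 91.7])]
[[ 0.33 -0.   -0.94]
 [ 0.94 -0.    0.33]
 [-0.   -1.   -0.  ]]
```

Call:
jog_arm(
  targets=[
    [0, 0, 45, 0, 0, 0],
    [10, -15, 90, 0, 0, -3],
    [30, -45, 135, 0, 0, -9],
    [57, -88, 135, 0, 0, -16],
    [84, -130, 135, 0, 0, -24],
    [111, -172, 135, 0, 0, -31],
    [138, -214, 135, 0, 0, -39],
    [165, -256, 135, 0, 0, -46],
    [192, -298, 135, 0, 0, -53],
    [219, -340, 135, 0, 0, -60],
  ],
  jaw=0,
)

```text
time: 1.15
tcp_pos: [433.9, 274.8, 329.7]
orientation: [-0.704, -0.062, 0.063, 0.704]
ft_force: [1.6, 0.0, 0.3]
grip_width: 14.8
```

```bash
python3 go.py 0 -36 330
```

```text
t 1.15 tcp [433.9 274.8 329.7] F [1.6 0.  0.3] shift [ 141.4 -218.     0.3] [array([ -0. ,  -0.1, -28. ]), array([ 1.00e-01, -0.00e+00,  1.52e+02])]
```

Call:
jog_arm(
  targets=[
    [28, -43, 0, 0, 0, -6],
    [56, -86, 0, 0, 0, -12],
    [84, -129, 0, 0, 0, -18],
    [112, -172, 0, 0, 0, -23],
    [135, -208, 0, 0, 0, -28],
    [141, -218, 0, 0, 0, -28],
    [141, -218, 0, 0, 0, -28],
  ],
)

```text
time: 1.85
tcp_pos: [575.3, 54.2, 329.3]
orientation: [0.699, -0.111, 0.11, -0.698]
ft_force: [0.2, 0.4, 0.1]
grip_width: 0.4
```

```bash
cat > shot.py <<'E'
import sys
from h import *
x=np.load("feeder.npy");tag=sys.argv[1];w=float(sys.argv[3]);p=float(sys.argv[4])
pts=[[75,130,14],[75,-130,14],[-75,-130,14],[-75,130,14]]+[ball(w,k) for k in range(4)]+[[0,-66,189],pl(p,60,75),pl(p,67,-9)]
for n in sys.argv[2].split(","):
    q=proj(n,f2w(pts,x));im=bot.get_image(n)[:,:,::-1].copy()
    if n=="wrist": o=np.array([0,0]);sc=1.5625;c=im
    elif n=="top": o=np.array([180,140]);c=im[140:240,180:330];sc=5.3
    else: o=np.array([180,120]);c=im[120:265,180:340];sc=4.1
    cv2.imwrite(f"pics/{tag}_{n}_raw.png",im)
    c=cv2.resize(c,None,fx=sc,fy=sc,interpolation=cv2.INTER_CUBIC)
    for u in (q-o+.5)*sc: 
        if (abs(u)<3000).all(): cv2.drawMarker(c,tuple(int(round(v)) for v in u),(255,0,255),0,10,1)
    cv2.imwrite(f"pics/{tag}_{n}.png",c)
E
python3 shot.py a wrist,scene -0.04 0;python3 go.py 0 -36 216
```

```text
t 1.95 tcp [574.4  58.  329.3] F [-0.2  0.2  1.1] shift [   0.8   -1.2 -113.3] [array([-0.1, -0.1, -0.1]), array([ 2.000e-01, -1.000e-01,  1.799e+02])]
```

View pics/a_wrist.png

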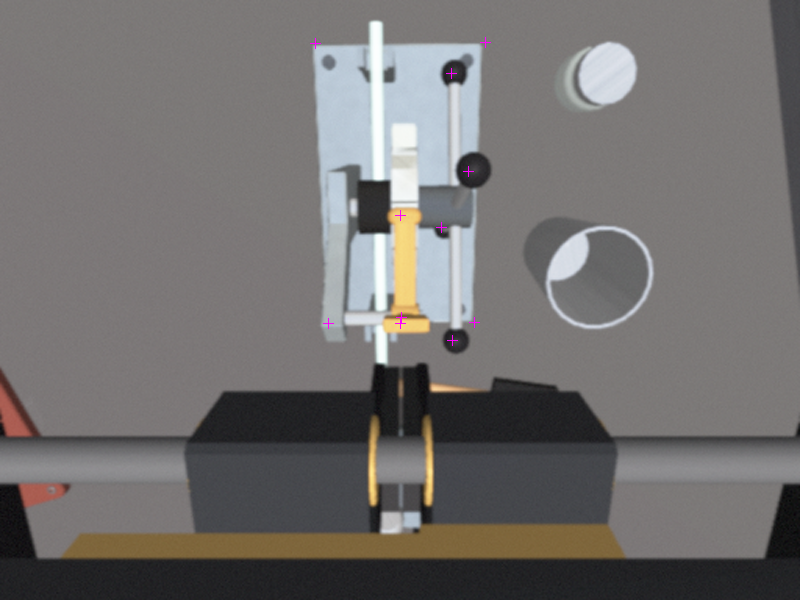

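View pics/a_scene.png

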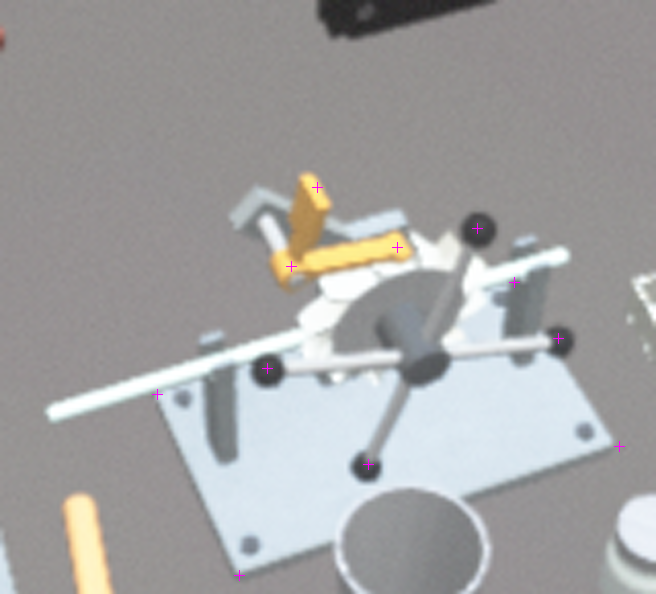

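Call:
jog_arm(
  targets=[
    [3, 6, -20, 0, 0, 0],
    [7, 12, -50, 0, 0, 0],
    [7, 12, -80, 0, 0, 0],
    [7, 12, -100, 0, 0, 0],
    [7, 12, -113, 0, 0, 0],
    [7, 12, -113, 0, 0, 0],
    [7, 12, -113, 0, 0, 0],
  ],
)

```text
time: 2.65
tcp_pos: [581.6, 70.9, 217.2]
orientation: [-0.698, 0.109, -0.108, 0.699]
ft_force: [0.1, 1.0, -0.2]
grip_width: 0.2
```

```bash
python3 shot.py b wrist,scene -0.04 0;python3 go.py 1.5 -104 214
```

```text
t 2.75 tcp [582.   70.4 217.7] F [0.1 0.9 0.4] shift [-26.2 -78.8  -3.7] [array([-0.1, -0. , -0.1]), array([  0. ,  -0.2, 179.9])]
```

View pics/b_wrist.png

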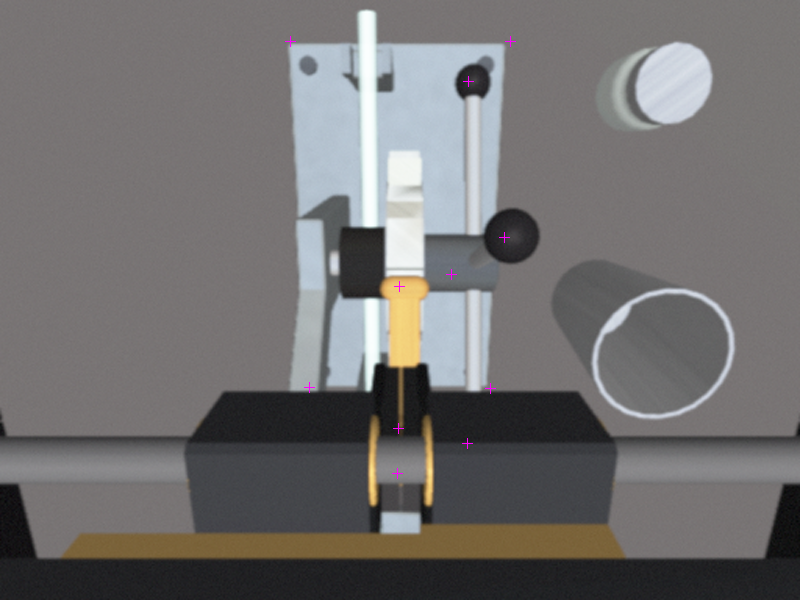

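View pics/b_scene.png

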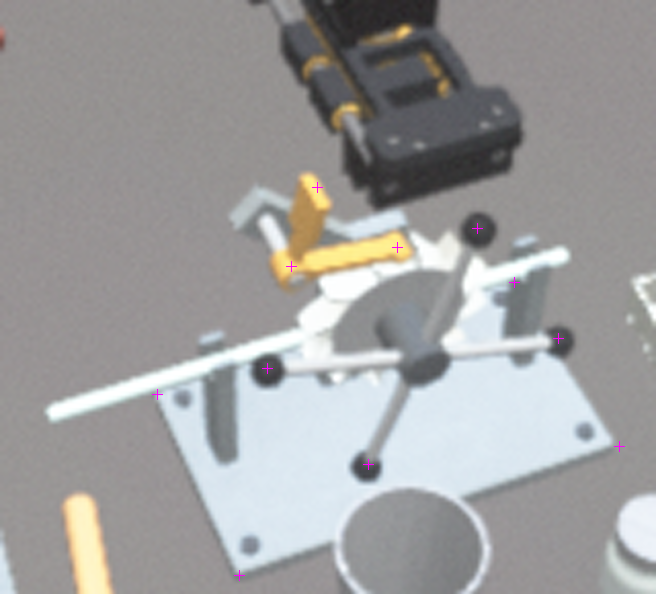

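```bash
python3 - <<'E'
from h import *
t=bot.state()["tcp_pos"]
for d in(0,30,70):
    print(d,(proj("scene",t+[0,0,d])-[180,120]+.5)*4.1)
im=cv2.imread("pics/b_scene_raw.png");cv2.imwrite("pics/b_big.png",cv2.resize(im[0:230,170:350],None,fx=2.6*1.6,fy=2.6,interpolation=cv2.INTER_CUBIC))
cv2.imwrite("pics/b_big.png",cv2.resize(im[0:230,150:400],None,fx=2.6,fy=2.6,interpolation=cv2.INTER_CUBIC))
E
```

```text
0 [[366.96988425 212.52132503]]
30 [[368.67532279 174.51921092]]
70 [[371.0736065  121.07849811]]
```

View pics/b_big.png

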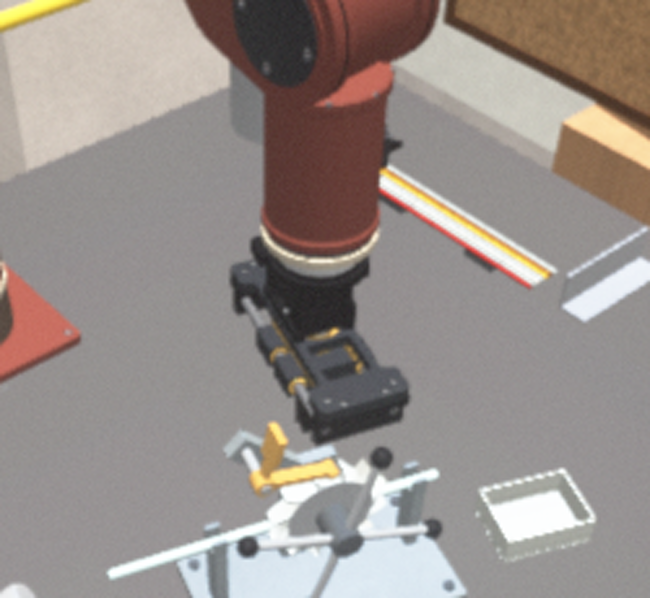

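Call:
jog_arm(
  targets=[
    [-3, -9, -3, 0, 0, 0],
    [-6, -18, -3, 0, 0, 0],
    [-9, -27, -3, 0, 0, 0],
    [-11, -34, -3, 0, 0, 0],
    [-13, -41, -3, 0, 0, 0],
    [-15, -48, -3, 0, 0, 0],
    [-17, -54, -3, 0, 0, 0],
  ],
)

```text
time: 3.45
tcp_pos: [564.8, 15.7, 214.6]
orientation: [-0.698, 0.109, -0.109, 0.699]
ft_force: [0.1, 0.7, -0.4]
grip_width: 0.8
```

```bash
python3 shot.py c wrist,scene -0.04 1.2;python3 go.py 1.5 -104 214
```

```text
t 3.55 tcp [564.8  15.1 214.8] F [ 0.2 -0.9 -0.3] shift [ -8.9 -23.5  -0.8] [array([-0.1, -0. , -0. ]), array([ 0.0e+00, -1.0e-01,  1.8e+02])]
```

View pics/c_wrist.png

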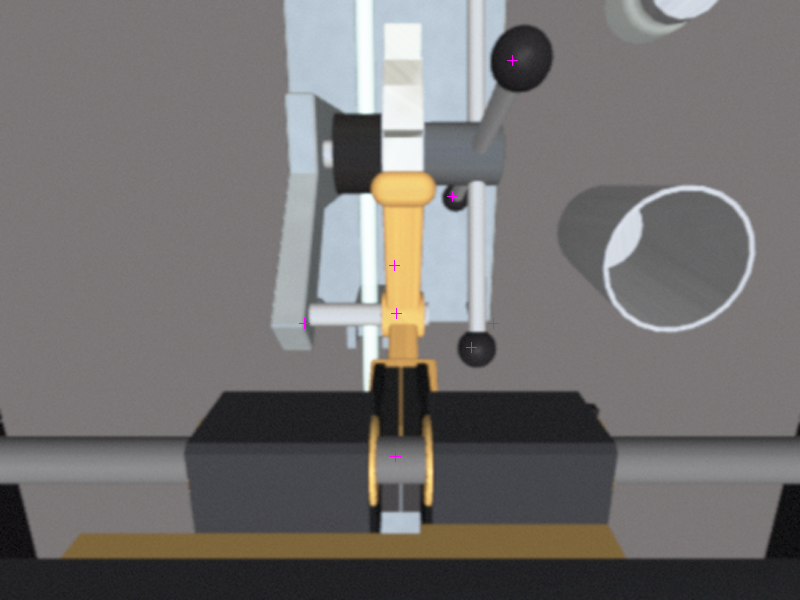

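View pics/c_scene.png

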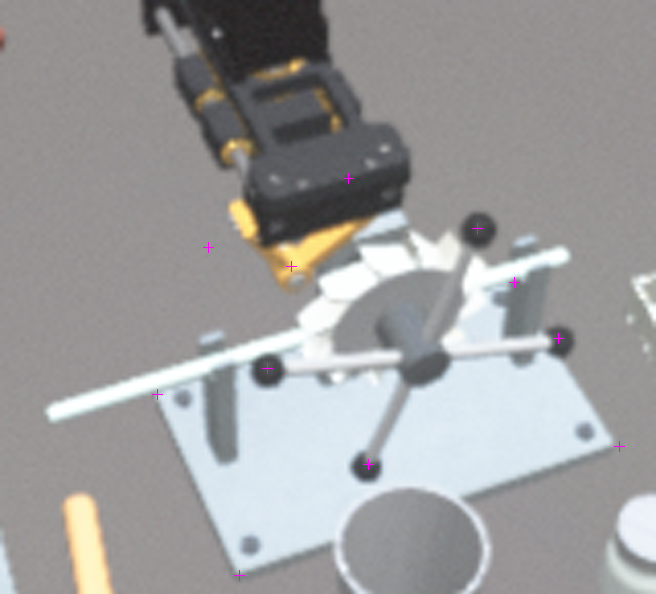

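Call:
jog_arm(
  targets=[
    [-2, -6, 0, 0, 0, 0],
    [-4, -12, 0, 0, 0, 0],
    [-5, -17, 0, 0, 0, 0],
    [-7, -22, 0, 0, 0, 0],
    [-8, -26, 0, 0, 0, 0],
    [-9, -29, 0, 0, 0, 0],
    [-9, -29, 0, 0, 0, 0],
    [-9, -29, 0, 0, 0, 0],
  ],
)

```text
time: 4.35
tcp_pos: [555.9, -13.8, 214.8]
orientation: [-0.698, 0.109, -0.109, 0.699]
ft_force: [-0.7, -1.0, -0.2]
grip_width: 0.4
```

```bash
python3 shot.py d wrist,scene -0.04 1.95;python3 go.py 1.5 -104 214
```

```text
t 4.45 tcp [555.9 -13.6 214.7] F [-0.1  0.2 -0.1] shift [ 0.   5.3 -0.7] [array([-0.1, -0. , -0. ]), array([ 0.0e+00, -1.0e-01,  1.8e+02])]
```

View pics/d_wrist.png

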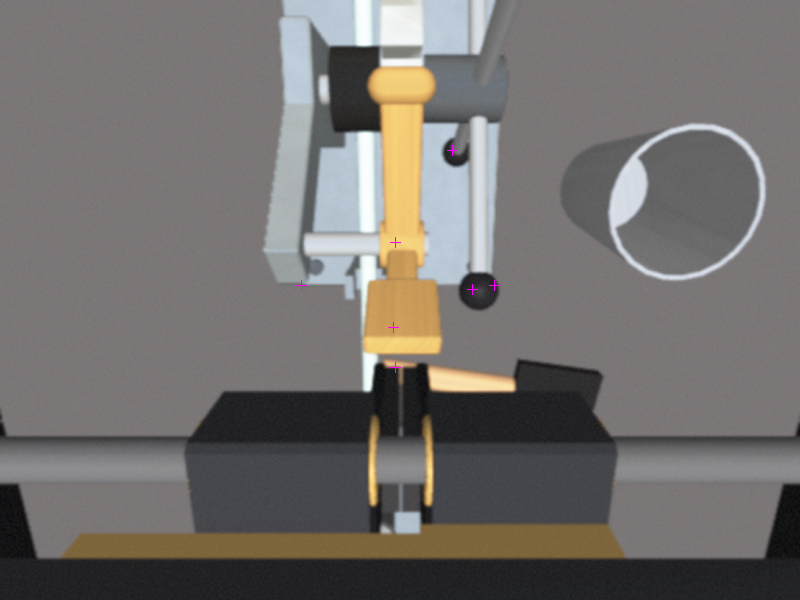

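View pics/d_scene.png

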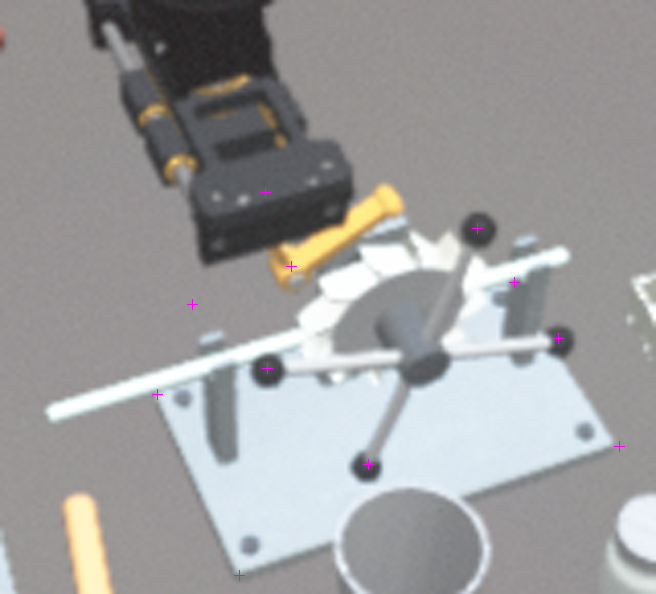

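```bash
python3 - <<'E'
from h import *
x=np.load("feeder.npy")
sc=1.5625
print("tcp",proj("wrist",bot.state()["tcp_pos"])*sc)
for p in np.arange(0,2,.15):
    q=f2w([pl(p,60,75),pl(p,67,-9)],x)
    print(round(p,2),(proj("wrist",q)*sc).round(0).tolist(),((proj("scene",q)-[180,120]+.5)*4.1).round(0).tolist())
E
```

```text
tcp [[401.5094919  361.52078429]]
0.0 [[392.0, 224.0], [394.0, 73.0]] [[317.0, 187.0], [397.0, 247.0]]
0.15 [[392.0, 254.0], [394.0, 67.0]] [[302.0, 189.0], [399.0, 235.0]]
0.3 [[392.0, 283.0], [393.0, 65.0]] [[287.0, 193.0], [399.0, 223.0]]
0.45 [[392.0, 310.0], [393.0, 68.0]] [[271.0, 199.0], [396.0, 212.0]]
0.6 [[392.0, 333.0], [393.0, 75.0]] [[256.0, 206.0], [391.0, 202.0]]
0.75 [[393.0, 353.0], [392.0, 89.0]] [[242.0, 215.0], [383.0, 194.0]]
0.9 [[393.0, 368.0], [392.0, 108.0]] [[229.0, 225.0], [373.0, 187.0]]
1.05 [[393.0, 378.0], [392.0, 133.0]] [[218.0, 236.0], [362.0, 182.0]]
1.2 [[393.0, 385.0], [391.0, 162.0]] [[208.0, 247.0], [348.0, 178.0]]
1.35 [[394.0, 387.0], [391.0, 195.0]] [[200.0, 259.0], [333.0, 177.0]]
1.5 [[394.0, 386.0], [391.0, 229.0]] [[195.0, 271.0], [317.0, 178.0]]
1.65 [[394.0, 382.0], [391.0, 264.0]] [[192.0, 283.0], [300.0, 181.0]]
1.8 [[394.0, 376.0], [392.0, 297.0]] [[191.0, 294.0], [282.0, 186.0]]
1.95 [[395.0, 367.0], [392.0, 327.0]] [[192.0, 304.0], [265.0, 192.0]]
```

```bash
python3 shot.py e wrist,scene -0.04 0.65;python3 go.py 1.5 -104 214
```

```text
t 4.55 tcp [555.8 -13.7 214.7] F [-0.2 -0.1 -0.4] shift [ 0.   5.3 -0.7] [array([-0.1, -0. , -0. ]), array([ 0.0e+00, -1.0e-01,  1.8e+02])]
```

View pics/e_wrist.png

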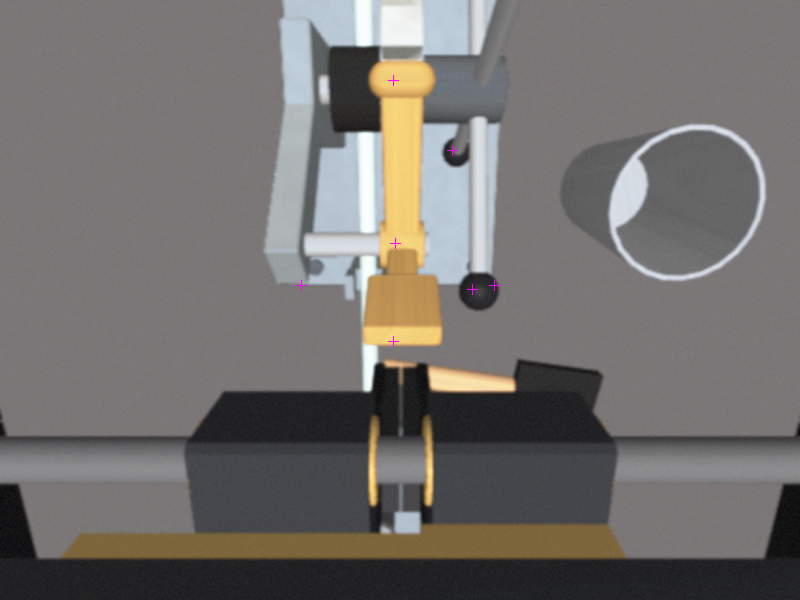

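View pics/e_scene.png

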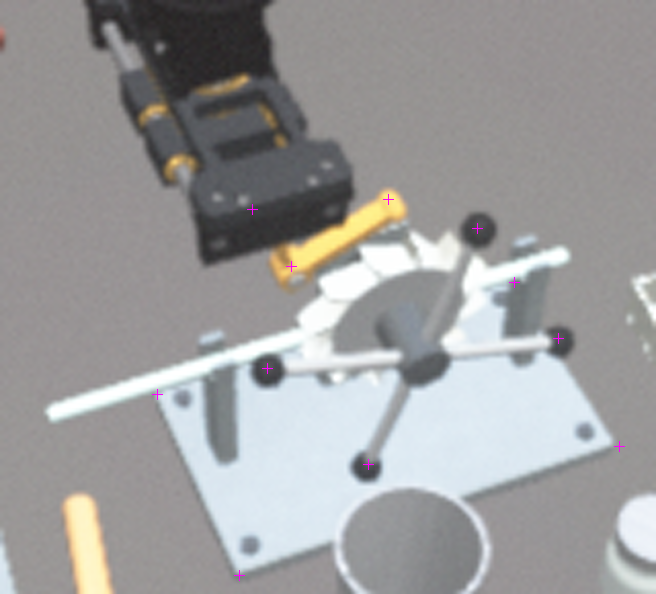

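```bash
python3 shot.py f wrist -0.04 0.5; python3 - <<'E'
from h import *
x=np.load("feeder.npy")
import h
tc=np.array([564.8,15.1,214.8]);d=tc-bot.state()["tcp_pos"]
sc=1.5625
for p in np.arange(0,2,.1):
    q=f2w([pl(p,60,75),pl(p,67,-9)],x)
    print(round(p,2),(proj("wrist",q-d)*sc).round(0).tolist(),(proj("wrist",q)*sc).round(0).tolist())
E
```

```text
0.0 [[393.0, 319.0], [395.0, 152.0]] [[392.0, 224.0], [394.0, 73.0]]
0.1 [[393.0, 337.0], [395.0, 150.0]] [[392.0, 244.0], [394.0, 69.0]]
0.2 [[393.0, 356.0], [394.0, 150.0]] [[392.0, 264.0], [393.0, 66.0]]
0.3 [[393.0, 373.0], [394.0, 152.0]] [[392.0, 283.0], [393.0, 65.0]]
0.4 [[393.0, 389.0], [394.0, 155.0]] [[392.0, 301.0], [393.0, 66.0]]
0.5 [[393.0, 403.0], [394.0, 161.0]] [[392.0, 318.0], [393.0, 69.0]]
0.6 [[393.0, 416.0], [394.0, 169.0]] [[392.0, 333.0], [393.0, 75.0]]
0.7 [[394.0, 427.0], [394.0, 180.0]] [[392.0, 346.0], [392.0, 83.0]]
0.8 [[394.0, 436.0], [393.0, 192.0]] [[393.0, 358.0], [392.0, 94.0]]
0.9 [[394.0, 443.0], [393.0, 207.0]] [[393.0, 367.0], [392.0, 108.0]]
1.0 [[394.0, 449.0], [393.0, 224.0]] [[393.0, 375.0], [392.0, 124.0]]
1.1 [[394.0, 452.0], [393.0, 243.0]] [[393.0, 381.0], [392.0, 142.0]]
1.2 [[394.0, 454.0], [393.0, 263.0]] [[393.0, 385.0], [392.0, 162.0]]
1.3 [[395.0, 454.0], [393.0, 284.0]] [[394.0, 387.0], [391.0, 183.0]]
1.4 [[395.0, 453.0], [393.0, 306.0]] [[394.0, 387.0], [391.0, 206.0]]
1.5 [[395.0, 450.0], [393.0, 328.0]] [[394.0, 386.0], [391.0, 229.0]]
1.6 [[395.0, 446.0], [393.0, 349.0]] [[394.0, 384.0], [391.0, 252.0]]
1.7 [[395.0, 441.0], [393.0, 370.0]] [[394.0, 380.0], [391.0, 275.0]]
1.8 [[395.0, 435.0], [393.0, 389.0]] [[394.0, 375.0], [392.0, 297.0]]
1.9 [[395.0, 428.0], [393.0, 407.0]] [[395.0, 370.0], [392.0, 317.0]]
```

View pics/f_wrist.png

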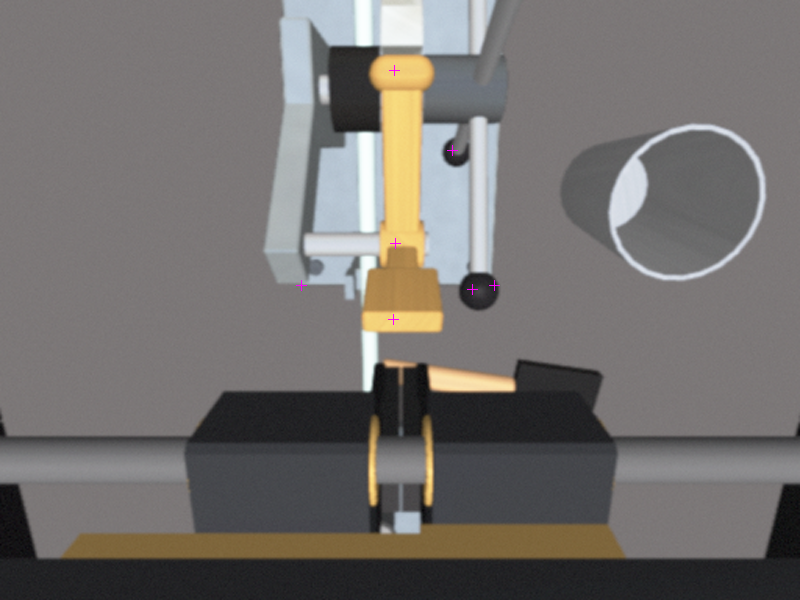

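```bash
python3 - <<'E'
from h import *
c=bot.get_calibration("wrist");T=c["tool_from_camera"];k=K(c)
for z in(0,5,9.5):
  for y in(0,-10,-20,-30):
    p=k@(T[:3,:3].T@(np.array([0,y,z])-T[:3,3]));print(z,y,(p[:2]/p[2]*1.5625).round(),"px/mm",round(k[0,0]*1.5625/p[2],2))
im=cv2.imread("pics/f_wrist_raw.png");cv2.imwrite("pics/f_c.png",cv2.resize(im[215:345,225:290],None,fx=4.5,fy=4.5,interpolation=cv2.INTER_CUBIC))
E
```

```text
0 0 [402. 362.] px/mm 2.53
0 -10 [402. 372.] px/mm 2.66
0 -20 [402. 384.] px/mm 2.8
0 -30 [402. 397.] px/mm 2.95
5 0 [402. 350.] px/mm 2.55
5 -10 [402. 360.] px/mm 2.68
5 -20 [402. 371.] px/mm 2.82
5 -30 [402. 383.] px/mm 2.97
9.5 0 [402. 339.] px/mm 2.57
9.5 -10 [402. 349.] px/mm 2.7
9.5 -20 [402. 359.] px/mm 2.84
9.5 -30 [402. 371.] px/mm 3.0
```

View pics/f_c.png

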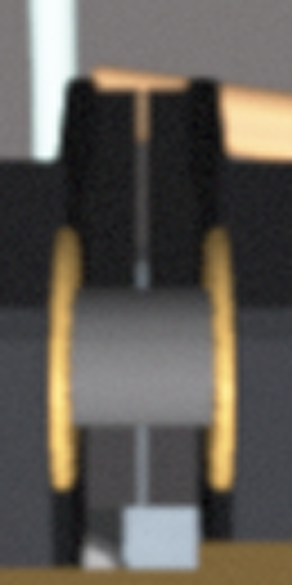

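```bash
python3 - <<'E'
from h import *
tcp=np.array([217.07,612.14,194.46]);Rm=R.from_quat([ 0.57789324,  0.40754131, -0.40842355, -0.57718254]).as_matrix()
im=cv2.imread("pics/scene0.png")
o=np.array([280,0]);s=9
c=cv2.resize(im[0:50,280:365],None,fx=s,fy=s,interpolation=cv2.INTER_CUBIC)
for dx in(-50,-43.5,0,43.5,50):
  for dy,col in((0,(255,0,255)),(-18.7,(0,255,0)),(-70,(255,255,0))):
    u=(proj("scene",tcp+Rm@[dx,dy,0])[0]-o+.5)*s;cv2.drawMarker(c,tuple(int(v) for v in u),col,0,12,1)
cv2.imwrite("pics/s0f.png",c)
E
```

```text
(no output)
```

View pics/s0f.png

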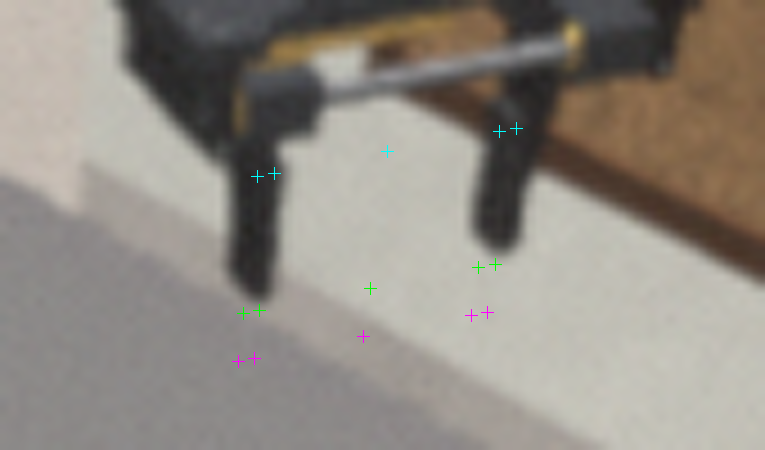

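Call:
jog_arm(
  targets=[
    [0, 0, 40, 0, 0, 0],
    [0, 0, 75, 0, 0, 0],
    [9, 28, 75, 0, 0, 0],
    [18, 57, 75, 0, 0, 0],
    [27, 85, 75, 0, 0, 0],
    [27, 85, 75, 0, 0, 0],
    [27, 85, 75, 0, 0, 0],
  ],
)

```text
time: 5.3
tcp_pos: [582.8, 71.8, 289.3]
orientation: [-0.699, 0.109, -0.108, 0.699]
ft_force: [-0.6, -1.2, 0.5]
grip_width: 0.8
```

```bash
python3 shot.py g wrist,scene -0.04 0;python3 go.py 1.5 -22 197
```

```text
t 5.4 tcp [582.8  70.1 289.8] F [-0.2 -1.   0.4] shift [ -1.8  -0.4 -92.8] [array([-0.1, -0. ,  0. ]), array([-0.0e+00,  1.0e-01, -1.8e+02])]
```

View pics/g_scene.png

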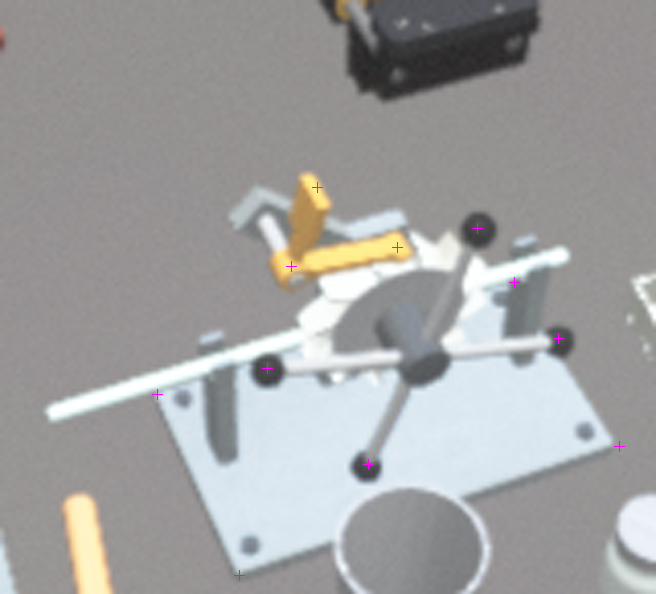

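View pics/g_wrist.png

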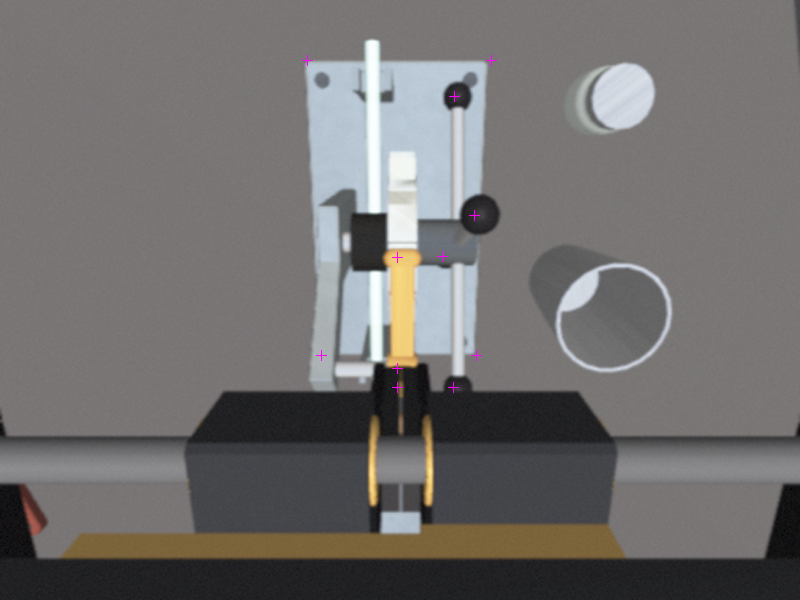

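Call:
jog_arm(
  targets=[
    [-1, 0, -30, 0, 0, 0],
    [-1, 0, -60, 0, 0, 0],
    [-1, 0, -80, 0, 0, 0],
    [-1, 0, -94, 0, 0, 0],
    [-3, -5, -94, 0, 0, 0],
    [-5, -11, -94, 0, 0, 0],
    [-7, -17, -94, 0, 0, 0],
    [-9, -23, -94, 0, 0, 0],
    [-11, -29, -94, 0, 0, 0],
    [-13, -35, -94, 0, 0, 0],
  ],
)

```text
time: 6.4
tcp_pos: [570.1, 34.8, 196.4]
orientation: [-0.698, 0.109, -0.11, 0.699]
ft_force: [1.9, 0.7, 0.3]
grip_width: 0.7
```

```bash
python3 shot.py i wrist,scene -0.04 0.6;python3 go.py 1.5 -104 197
```

```text
t 6.5 tcp [569.7  33.8 196.1] F [ 0.5 -0.3  0. ] shift [-13.8 -42.2   0.9] [array([-0. ,  0. ,  0.1]), array([ 0.000e+00,  1.000e-01, -1.799e+02])]
```

View pics/i_wrist.png

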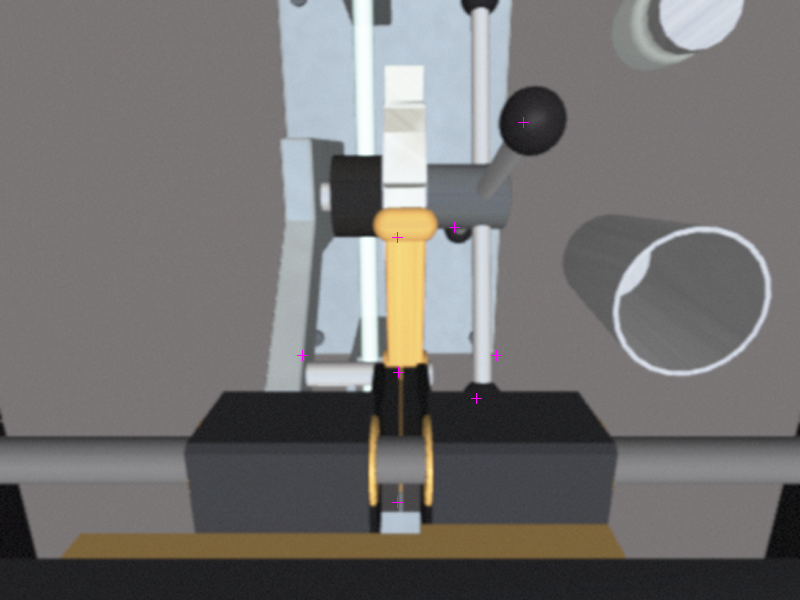

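Call:
jog_arm(
  targets=[
    [-2, -6, 0, 0, 0, 0],
    [-4, -12, 0, 0, 0, 0],
    [-5, -17, 0, 0, 0, 0],
    [-7, -22, 0, 0, 0, 0],
    [-8, -26, 0, 0, 0, 0],
    [-10, -31, 0, 0, 0, 0],
    [-11, -36, 0, 0, 0, 0],
    [-13, -41, 0, 0, 0, 0],
    [-14, -44, 0, 0, 0, 0],
    [-14, -44, 0, 0, 0, 0],
  ],
)

```text
time: 7.5
tcp_pos: [555.5, -10.8, 196.2]
orientation: [-0.698, 0.11, -0.11, 0.699]
ft_force: [0.1, -0.2, -0.4]
grip_width: 0.3
```

```bash
python3 shot.py j wrist,scene -0.04 1.95;python3 go.py 1.5 -104 290
```

```text
t 7.6 tcp [555.7 -10.  196.1] F [-0.1  0.  -0.1] shift [ 0.2  1.7 93.9] [array([-0.1,  0. ,  0.1]), array([ 0.000e+00,  1.000e-01, -1.799e+02])]
```

View pics/j_wrist.png

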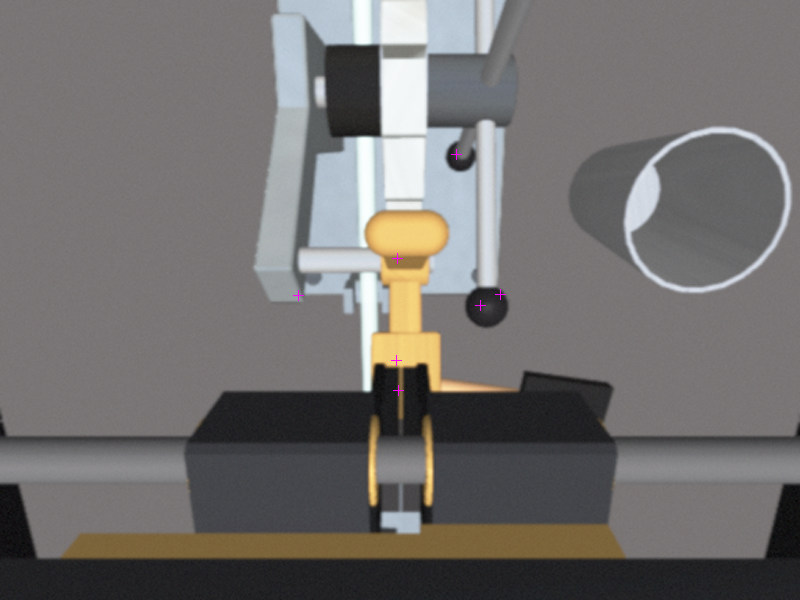

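View pics/j_scene.png

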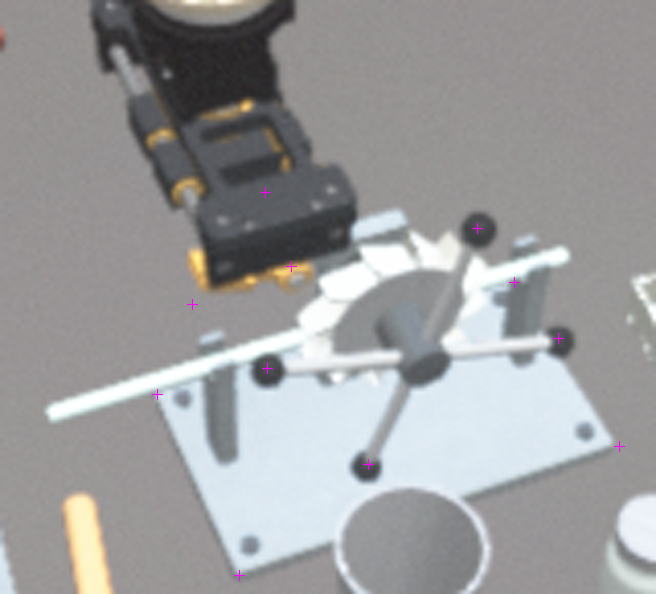

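Call:
jog_arm(
  targets=[
    [0, 0, 0, 0, 0, 0],
    [0, 0, 0, 0, 0, 0],
    [0, 0, 0, 0, 0, 0],
    [0, 0, 0, 0, 0, 0],
    [0, 0, 30, 0, 0, 0],
    [0, 0, 60, 0, 0, 0],
    [0, 0, 90, 0, 0, 0],
    [0, 0, 90, 0, 0, 0],
  ],
)

```text
time: 8.4
tcp_pos: [557.5, -10.2, 290.1]
orientation: [-0.697, 0.108, -0.112, 0.7]
ft_force: [0.2, -0.3, -1.1]
grip_width: -0.0
```

```bash
python3 shot.py k wrist,scene -0.04 1.95;python3 go.py 39 58 290
```

```text
t 8.5 tcp [556.  -10.  286.4] F [ 0.2 -0.1 -0.1] shift [ 85.1 144.4   3.6] [array([-0.1,  0.1,  0.1]), array([ 1.000e-01,  1.000e-01, -1.799e+02])]
```

View pics/k_wrist.png

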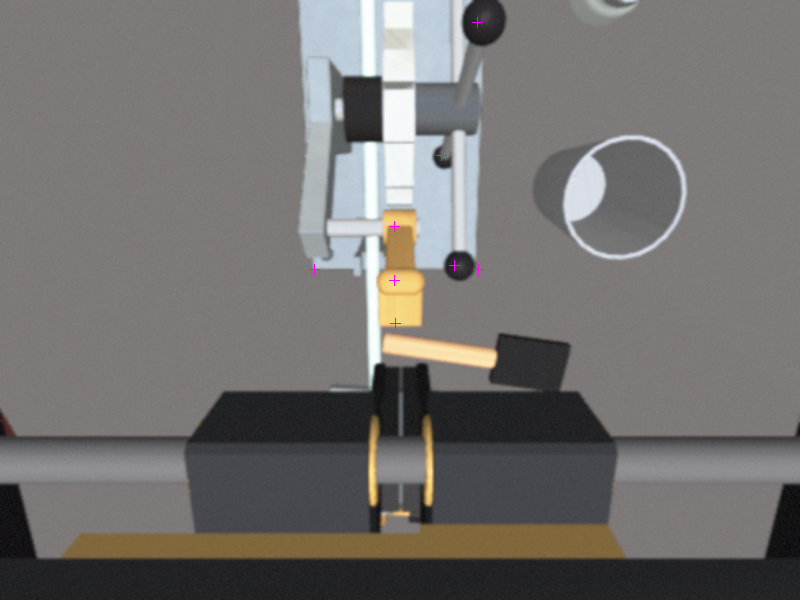

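View pics/k_scene.png

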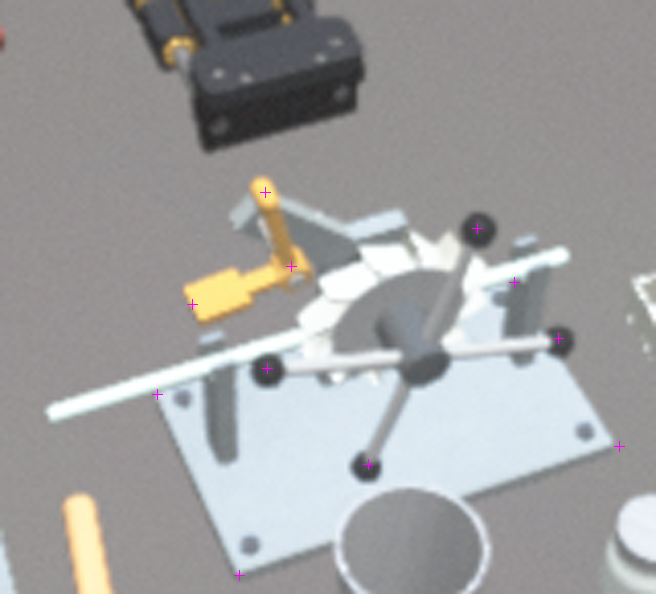

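Call:
jog_arm(
  targets=[
    [22, 37, 4, 0, 0, 0],
    [44, 74, 4, 0, 0, 0],
    [66, 111, 4, 0, 0, 0],
    [86, 145, 4, 0, 0, 0],
    [86, 145, 4, 0, 0, 0],
    [86, 145, -30, 0, 0, 0],
    [86, 145, -60, 0, 0, 0],
    [86, 145, -85, 0, 0, 0],
    [86, 145, -101, 0, 0, 0],
    [86, 145, -101, 0, 0, 0],
  ],
)

```text
time: 9.5
tcp_pos: [640.2, 134.6, 182.4]
orientation: [0.699, -0.111, 0.109, -0.698]
ft_force: [0.2, -0.5, 0.1]
grip_width: 0.5
```

```bash
python3 shot.py l wrist,scene -0.04 1.95;python3 go.py 39 8 185
```

```text
t 9.6 tcp [642.1 134.8 185.8] F [ 0.5  0.1 -0. ] shift [-16.3 -48.   -0.8] [array([-0.1,  0.1,  0.1]), array([ 1.000e-01,  1.000e-01, -1.799e+02])]
```

View pics/l_scene.png

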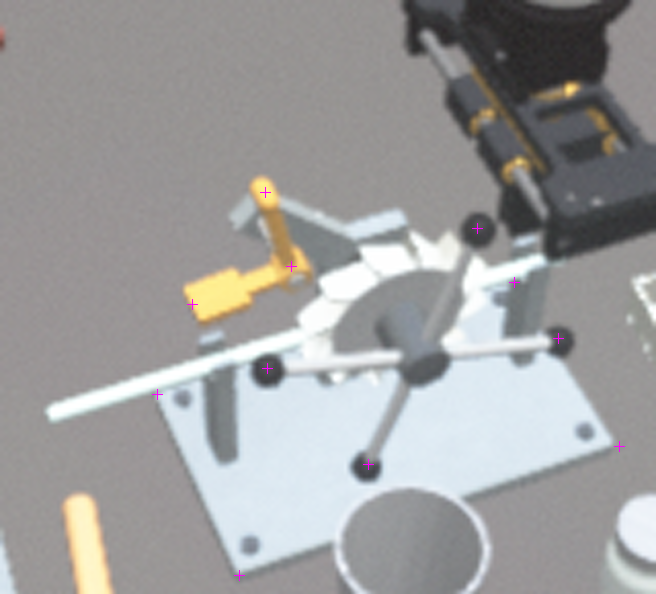

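Call:
jog_arm(
  targets=[
    [-2, -6, 0, 0, 0, 0],
    [-4, -11, 0, 0, 0, 0],
    [-6, -17, 0, 0, 0, 0],
    [-8, -22, 0, 0, 0, 0],
    [-9, -27, 0, 0, 0, 0],
    [-11, -32, 0, 0, 0, 0],
    [-13, -37, 0, 0, 0, 0],
    [-14, -42, 0, 0, 0, 0],
    [-16, -47, 0, 0, 0, 0],
    [-16, -47, 0, 0, 0, 0],
  ],
)

```text
time: 10.6
tcp_pos: [625.9, 86.7, 185.9]
orientation: [-0.698, 0.11, -0.111, 0.699]
ft_force: [1.0, 0.0, 0.1]
grip_width: 0.2
```

```bash
python3 shot.py m wrist,scene 0.4 1.95;python3 go.py 39 1 185
```

```text
t 10.7 tcp [626.1  87.8 185.8] F [ 0.1  0.4 -0.4] shift [-2.4 -7.7 -0.8] [array([-0.1,  0.1,  0.1]), array([ 1.000e-01,  1.000e-01, -1.799e+02])]
```

View pics/m_scene.png

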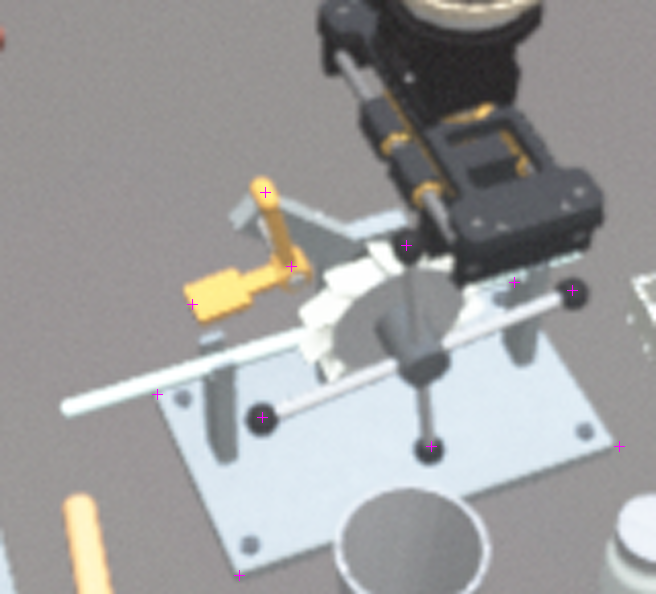

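View pics/m_wrist.png

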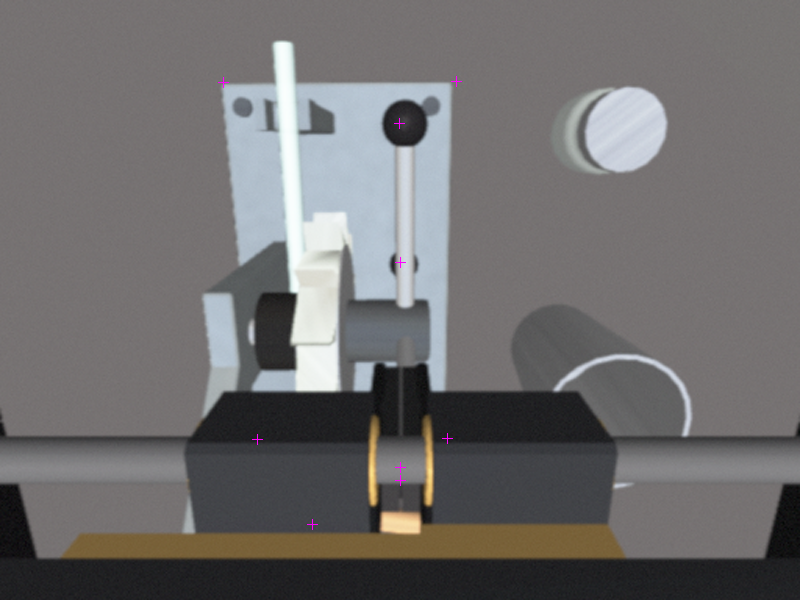

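Call:
jog_arm(
  targets=[
    [-1, -2, 0, 0, 0, 0],
    [-1, -2, 0, 0, 0, 0],
    [0, 0, 0, 0, 0, 0],
    [2, 5, 0, 0, 0, 0],
    [4, 12, 0, 0, 0, 0],
    [4, 12, 30, 0, 0, 0],
    [4, 12, 65, 0, 0, 0],
    [4, 12, 100, 0, 0, 0],
    [4, 12, 105, 0, 0, 0],
  ],
)

```text
time: 11.6
tcp_pos: [631.9, 100.6, 295.4]
orientation: [-0.697, 0.108, -0.112, 0.7]
ft_force: [0.9, 0.1, -0.0]
grip_width: 0.3
```

```bash
python3 shot.py n wrist,scene 0.42 1.95;python3 go.py 1.5 -108 290
```

```text
t 11.7 tcp [630.8 100.5 291.8] F [-0.9  0.4 -1.2] shift [ -76.1 -112.7   -1.8] [array([-0.1,  0.2,  0.1]), array([   0.3,    0.2, -179.9])]
```

View pics/n_scene.png

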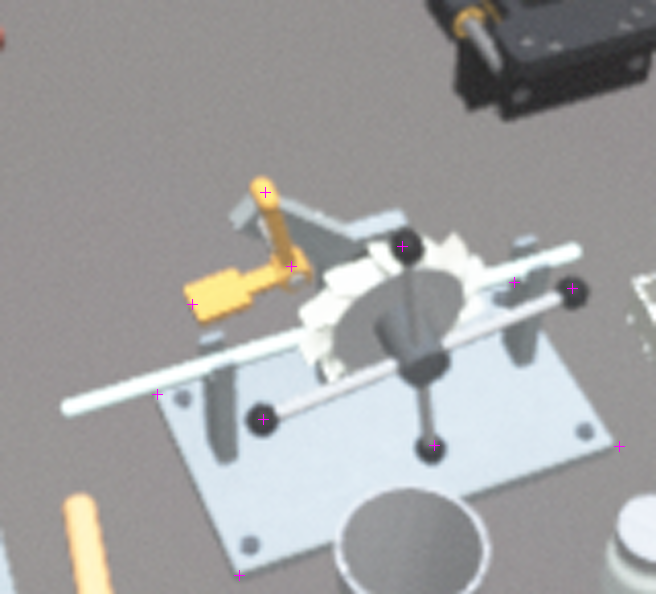

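Call:
jog_arm(
  targets=[
    [-19, -28, 0, 0, 0, 0],
    [-38, -56, 0, 0, 0, 0],
    [-57, -84, 0, 0, 0, 0],
    [-76, -113, 0, 0, 0, 0],
    [-76, -113, 0, 0, 0, 0],
    [-76, -113, -30, 0, 0, 0],
    [-76, -113, -60, 0, 0, 0],
    [-76, -113, -85, 0, 0, 0],
    [-76, -113, -97, 0, 0, 0],
    [-76, -113, -97, 0, 0, 0],
  ],
)

```text
time: 12.7
tcp_pos: [553.5, -12.0, 192.7]
orientation: [-0.698, 0.11, -0.11, 0.699]
ft_force: [-0.3, -0.7, 0.1]
grip_width: 0.8
```

```bash
python3 shot.py o wrist,scene 0.4 1.95;python3 go.py 1.5 -28 195
```

```text
t 12.8 tcp [555.1 -12.3 195.3] F [-0.   0.4  0.5] shift [24.  76.3 -0.3] [array([-0.1,  0.2,  0.1]), array([ 3.000e-01,  1.000e-01, -1.799e+02])]
```

View pics/o_wrist.png

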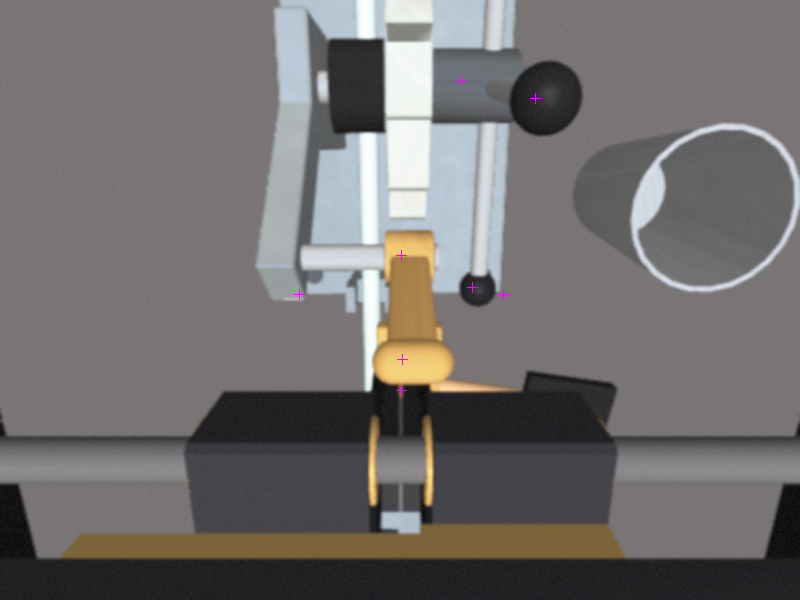

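Call:
jog_arm(
  targets=[
    [3, 8, 0, 0, 0, 0],
    [5, 16, 0, 0, 0, 0],
    [8, 24, 0, 0, 0, 0],
    [10, 31, 0, 0, 0, 0],
    [12, 38, 0, 0, 0, 0],
    [14, 44, 0, 0, 0, 0],
    [16, 50, 0, 0, 0, 0],
    [18, 56, 0, 0, 0, 0],
    [20, 62, 0, 0, 0, 0],
    [22, 68, 0, 0, 0, 0],
  ],
)

```text
time: 13.8
tcp_pos: [577.3, 56.4, 195.3]
orientation: [-0.698, 0.109, -0.111, 0.699]
ft_force: [-0.1, 0.0, 0.7]
grip_width: 0.5
```

```bash
python3 shot.py p wrist,scene 0.4 0.5;python3 go.py 1.5 -26 195
```

```text
t 13.9 tcp [577.3  57.2 195.2] F [ 0.1  0.5 -0.5] shift [ 2.4  8.8 -0.2] [array([-0.1,  0.2,  0. ]), array([   0.3,    0.2, -180. ])]
```

View pics/p_wrist.png

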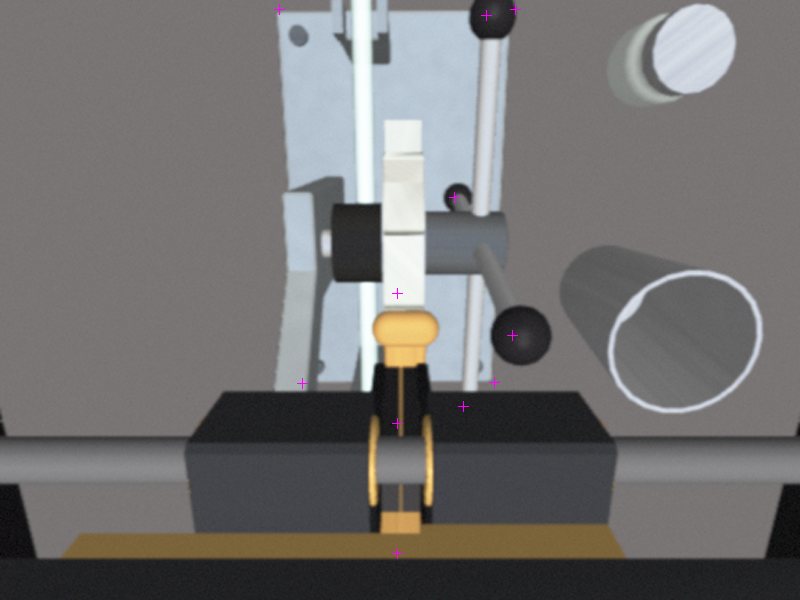

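View pics/p_scene.png

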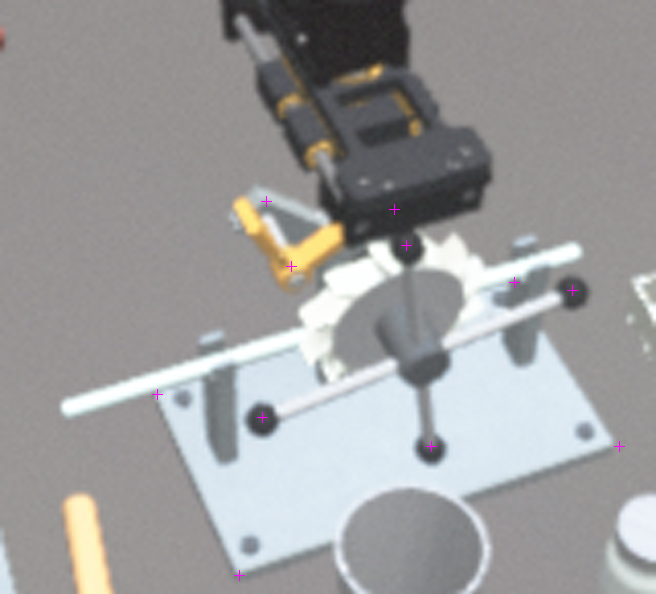

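Call:
jog_arm(
  targets=[
    [2, 5, 0, 0, 0, 0],
    [3, 10, 0, 0, 0, 0],
    [5, 14, 0, 0, 0, 0],
    [5, 14, 0, 0, 0, 0],
    [5, 14, 0, 0, 0, 0],
    [5, 14, 0, 0, 0, 0],
    [5, 14, 0, 0, 0, 0],
    [5, 14, 0, 0, 0, 0],
    [5, 14, 0, 0, 0, 0],
    [5, 14, 0, 0, 0, 0],
  ],
)

```text
time: 14.9
tcp_pos: [582.3, 71.1, 195.2]
orientation: [-0.698, 0.108, -0.111, 0.699]
ft_force: [0.4, 0.5, 0.5]
grip_width: 0.3
```

```bash
python3 shot.py q wrist,scene 0.48 0;python3 go.py 1.5 -20 290
```

```text
t 15.0 tcp [582.3  71.1 195.2] F [0.1 0.5 0. ] shift [-0.7  0.5 94.8] [array([-0.1,  0.2,  0. ]), array([   0.3,    0.2, -180. ])]
```

View pics/q_wrist.png

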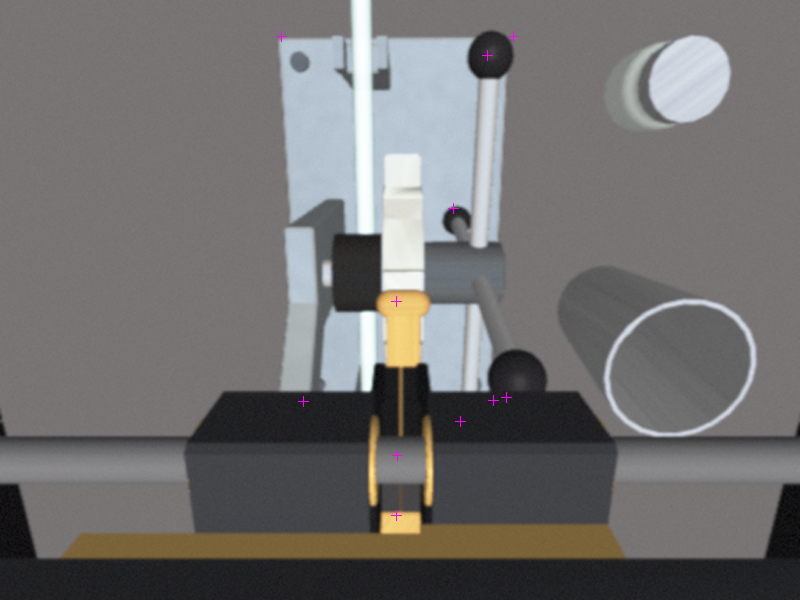

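View pics/q_scene.png

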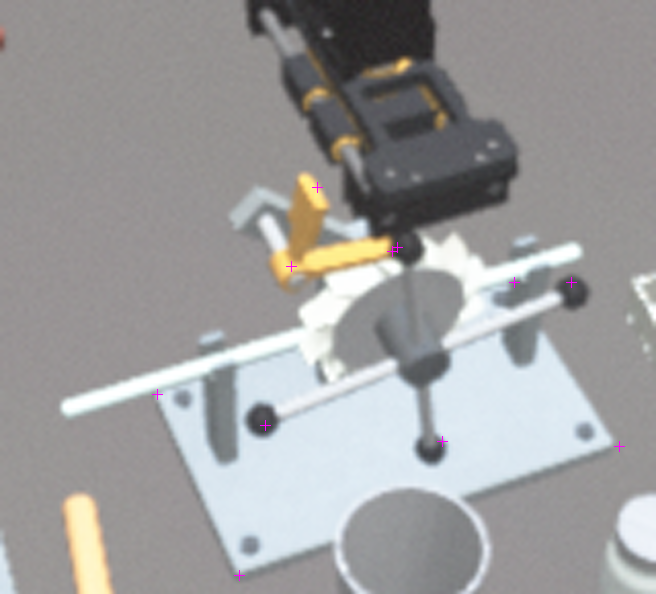

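Call:
jog_arm(
  targets=[
    [0, 0, 0, 0, 0, 0],
    [0, 0, 0, 0, 0, 0],
    [0, 0, 30, 0, 0, 0],
    [0, 0, 65, 0, 0, 0],
    [0, 0, 100, 0, 0, 0],
    [0, 0, 130, 0, 0, 0],
    [-5, 40, 140, 0, 0, 0],
    [-20, 80, 140, 0, 0, 0],
    [-30, 120, 140, 0, 0, 0],
    [-30, 120, 140, 0, 0, 0],
  ],
)

```text
time: 16.0
tcp_pos: [550.0, 198.5, 334.5]
orientation: [-0.698, 0.106, -0.106, 0.701]
ft_force: [0.5, 0.9, -1.1]
grip_width: 0.6
```

```bash
python3 shot.py r top,scene 0.48 0;python3 go.py 1.5 -20 290
```

```text
t 16.1 tcp [551.9 192.1 335. ] F [-0.4 -0.5  0. ] shift [  29.6 -120.5  -45. ] [array([-0.1,  0.2, -0.1]), array([-3.000e-01, -1.000e-01,  1.799e+02])]
```

View pics/r_scene.png

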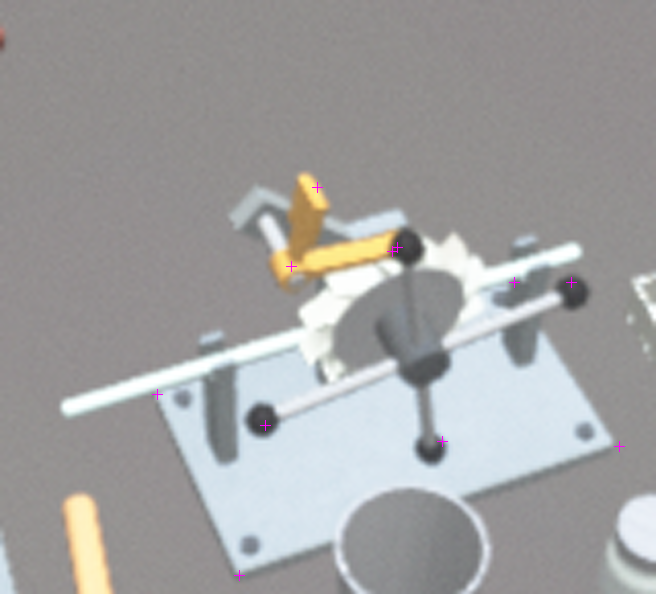

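View pics/r_top.png

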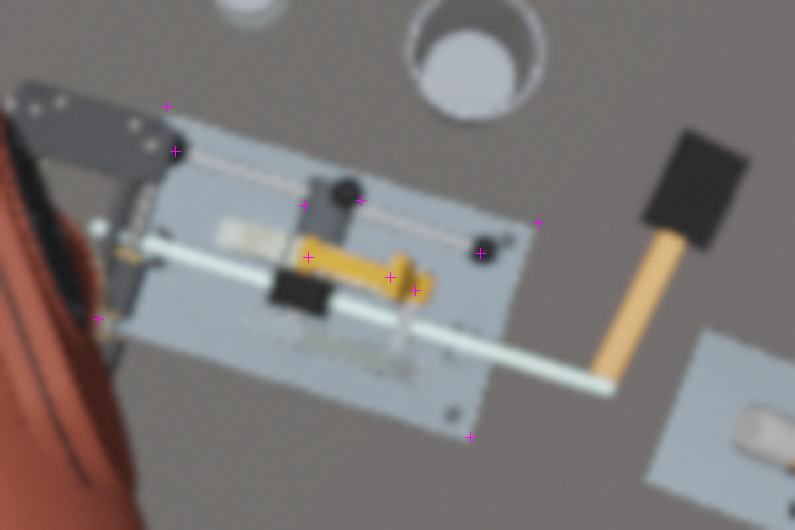

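Call:
jog_arm(
  targets=[
    [0, 0, 0, 0, 0, 0],
    [0, 0, 0, 0, 0, 0],
    [0, 0, 0, 0, 0, 0],
    [0, 0, 0, 0, 0, 0],
    [0, 0, 0, 0, 0, 0],
    [0, 0, 0, 0, 0, 0],
    [0, 0, 0, 0, 0, 0],
    [0, 0, 0, 0, 0, 0],
    [0, 0, 0, 0, 0, 0],
    [0, 0, 0, 0, 0, 0],
  ],
)

```text
time: 17.1
tcp_pos: [551.9, 192.1, 335.0]
orientation: [-0.698, 0.107, -0.11, 0.699]
ft_force: [0.8, 0.3, 0.2]
grip_width: 0.6
```

```bash
python3 shot.py s scene 0.42 0; python3 - <<'E'
import cv2,numpy as np
f=lambda n:cv2.resize(cv2.imread(f"pics/{n}_scene_raw.png")[150:240,230:330],None,fx=4,fy=4,interpolation=cv2.INTER_CUBIC)
cv2.imwrite("pics/cmp.png",np.hstack([f("g"),f("s")]))
E
```

```text
(no output)
```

View pics/s_scene.png

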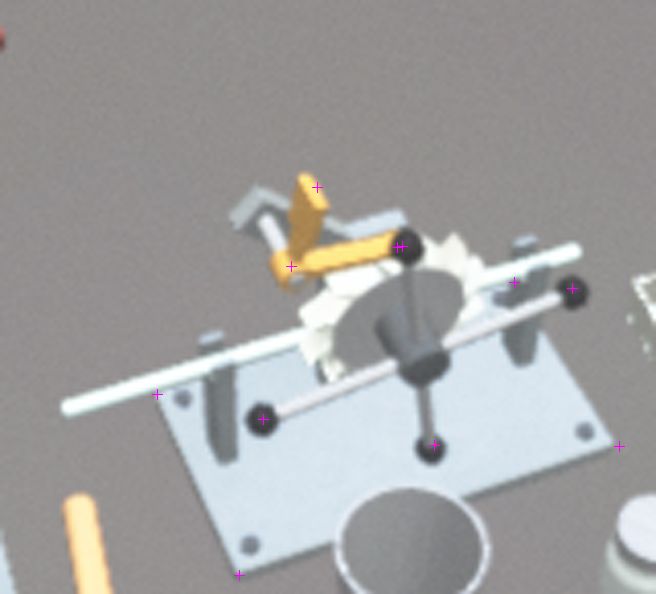

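View pics/cmp.png

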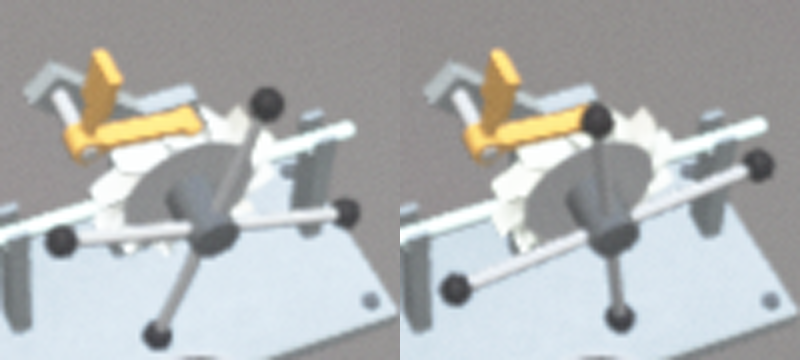

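```bash
cat > fw.py <<'E'
from h import *
from scipy.optimize import least_squares
x=np.load("feeder.npy")
def cents(n):
    im=cv2.imread(f"pics/{n}_scene_raw.png").astype(int)
    out=[]
    for w in ([-.04] if n in "ag" else [.42]):
        for k in range(4):
            u=proj("scene",f2w(ball(w,k),x))[0];c=np.round(u).astype(int)
            p=im[c[1]-6:c[1]+7,c[0]-6:c[0]+7].max(2);m=np.clip(75-p,0,40)*(p<75)
            nl,lab,st,ce=cv2.connectedComponentsWithStats((m>0).astype(np.uint8))
            j=1+np.argmax(st[1:,4]);m=m*(lab==j);yy,xx=np.mgrid[-6:7,-6:7]
            out.append([c[0]+(xx*m).sum()/m.sum(),c[1]+(yy*m).sum()/m.sum()])
    return np.array(out)
import sys
for n in sys.argv[1:]:
    C=cents(n);f=lambda v:(proj("scene",f2w([ball(v[0],k) for k in range(4)],x))+v[1:3]-C).ravel()
    s=least_squares(f,[.2,0,0],loss='soft_l1',f_scale=.3);print(n,s.x.round(3),f(s.x).round(1))
E
python3 fw.py a g n r s
```

```text
Traceback (most recent call last):
  File "fw.py", line 17, in <module>
    C=cents(n);f=lambda v:(proj("scene",f2w([ball(v[0],k) for k in range(4)],x))+v[1:3]-C).ravel()
  File "fw.py", line 12, in cents
    j=1+np.argmax(st[1:,4]);m=m*(lab==j);yy,xx=np.mgrid[-6:7,-6:7]
        ~~~~~~~~~^^^^^^^^^^
ValueError: attempt to get argmax of an empty sequence
```

```bash
sed -i 's/clip(75-p,0,40)\*(p<75)/clip(95-p,0,30)*(p<95)/' fw.py; python3 fw.py a g n r s || python3 - <<'E'
from h import *
x=np.load("feeder.npy");im=cv2.imread("pics/a_scene_raw.png")
for k in range(4):
    u=proj("scene",f2w(ball(-.04,k),x))[0];print(u,im[int(u[1])-1:int(u[1])+3,int(u[0])].tolist())
E
```

```text
a [-0.046  0.143  1.208] [ 0.   0.1  0.1  0.   0.3 -0.5 -1.   0.1]
g [-0.047  0.124  1.224] [-0.   0.1  0.1 -0.   0.3 -0.5 -1.   0.1]
n [0.397 0.207 1.216] [ 0.   0.2  0.3 -0.1 -0.  -0.7 -0.3  0.2]
r [0.396 0.254 1.251] [-0.   0.1  0.3 -0.   0.  -0.5 -0.3  0.4]
s [0.395 0.203 1.252] [-0.   0.   0.2 -0.   0.  -0.5 -0.3  0.4]
```

```bash
python3 - <<'E'
from h import *
x=np.load("feeder.npy")
I=lambda n:cv2.imread(f"pics/{n}_scene_raw.png").astype(np.float32)
def cent(n):
    im=I(n)[155:200,225:280];hsv=cv2.cvtColor(im.astype(np.uint8),cv2.COLOR_BGR2HSV)
    m=((hsv[...,1]>110)).astype(float);m[28:]=0
    yy,xx=np.mgrid[155:200,225:280];return (xx*m).sum()/m.sum(),(yy*m).sum()/m.sum(),m.sum()
for n in "agqrs":print(n,cent(n))
for p in(0,.05,.1):print(p,proj("scene",f2w([pl(p,60,75),pl(p,30,75)],x)))
G=cv2.cvtColor(I("g").astype(np.uint8),cv2.COLOR_BGR2GRAY)[160:185,248:264].astype(np.float32)
S=cv2.cvtColor(I("s").astype(np.uint8),cv2.COLOR_BGR2GRAY)[160:185,248:264].astype(np.float32)
print(cv2.phaseCorrelate(G,S))
f=lambda n:cv2.resize(I(n)[155:215,225:300],None,fx=5.2,fy=7,interpolation=cv2.INTER_CUBIC)
cv2.imwrite("pics/cmp2.png",np.hstack([f("g"),f("s")]))
E
```

```text
a (np.float64(260.1010101010101), np.float64(175.91919191919192), np.float64(198.0))
g (np.float64(259.55026455026456), np.float64(175.55026455026456), np.float64(189.0))
q (np.float64(258.1160220994475), np.float64(174.86187845303868), np.float64(181.0))
r (np.float64(258.6096256684492), np.float64(175.8181818181818), np.float64(187.0))
s (np.float64(258.4550264550264), np.float64(175.76719576719577), np.float64(189.0))
0 [[256.85408377 165.10930968]
 [253.56232526 174.97885264]]
0.05 [[255.64572566 165.23668527]
 [252.96841183 175.04736215]]
0.1 [[254.42075283 165.41449156]
 [252.36723249 175.13998894]]
((-0.23260166866385745, 0.41045438734315987), 0.9177583837509156)[ WARN:0@0.512] global loadsave.cpp:1063 imwrite_ Unsupported depth image for selected encoder is fallbacked to CV_8U.
```

View pics/cmp2.png

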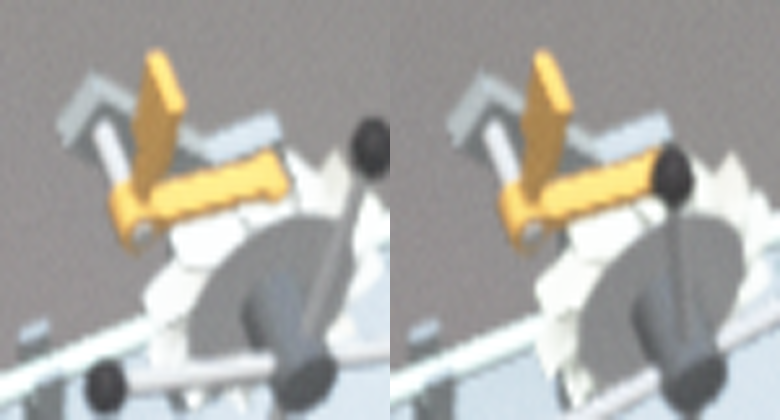

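```bash
python3 go.py 39 24 290;python3 go.py 39 24 186
```

```text
t 17.15 tcp [551.9 192.1 335. ] F [ 0.5 -0.6 -0.3] shift [ 78.8 -90.1 -45. ] [array([-0.1,  0.2, -0.1]), array([-3.000e-01, -1.000e-01,  1.799e+02])]
t 17.15 tcp [551.9 192.1 335. ] F [ 0.5 -0.6 -0.3] shift [  78.8  -90.1 -149. ] [array([-0.1,  0.2, -0.1]), array([-3.000e-01, -1.000e-01,  1.799e+02])]
```

Call:
jog_arm(
  targets=[
    [26, -30, -10, 0, 0, 0],
    [52, -60, -20, 0, 0, 0],
    [79, -90, -30, 0, 0, 0],
    [79, -90, -45, 0, 0, 0],
    [79, -90, -80, 0, 0, 0],
    [79, -90, -110, 0, 0, 0],
    [79, -90, -135, 0, 0, 0],
    [79, -90, -149, 0, 0, 0],
    [79, -90, -149, 0, 0, 0],
    [79, -90, -149, 0, 0, 0],
  ],
)

```text
time: 18.15
tcp_pos: [631.3, 102.3, 187.0]
orientation: [-0.698, 0.107, -0.11, 0.7]
ft_force: [-0.1, 0.4, -0.0]
grip_width: 0.4
```

Call:
jog_arm(
  targets=[
    [-1, -4, 0, 0, 0, 0],
    [-2, -7, 0, 0, 0, 0],
    [-3, -10, 0, 0, 0, 0],
    [-4, -12, 0, 0, 0, 0],
    [-4, -14, 0, 0, 0, 0],
    [-5, -15, 0, 0, 0, 0],
    [-5, -16, 0, 0, 0, 0],
    [-5, -17, 0, 0, 0, 0],
    [-6, -18, 0, 0, 0, 0],
    [-6, -18, 0, 0, 0, 0],
  ],
)

```text
time: 19.15
tcp_pos: [625.3, 84.2, 186.9]
orientation: [-0.698, 0.107, -0.11, 0.7]
ft_force: [0.2, -0.7, 0.5]
grip_width: 0.5
```

```bash
python3 shot.py t scene,wrist 0.42 0; python3 fw.py t; python3 go.py 39 0 186
```

```text
t [0.381 0.864 0.929] [-0.6  0.9  0.6 -1.2 -0.3 -0.6  0.3  0.6]
t 19.25 tcp [625.3  84.4 187. ] F [-0.6  0.   0.2] shift [-2.  -5.2 -1. ] [array([-0.1,  0.2, -0.1]), array([ -0.4,  -0.2, 179.9])]
```

View pics/t_scene.png

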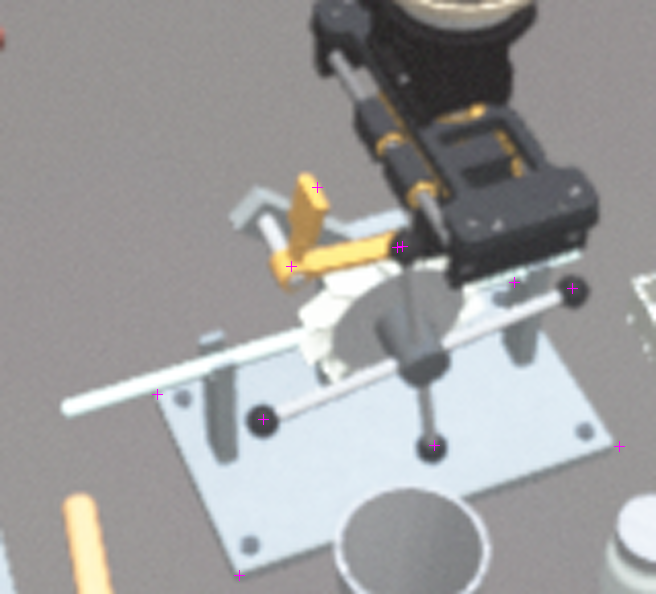

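Call:
jog_arm(
  targets=[
    [0, -1, 0, 0, 0, 0],
    [-1, -2, 0, 0, 0, 0],
    [-1, -3, 0, 0, 0, 0],
    [-1, -4, 0, 0, 0, 0],
    [-1, -4, 0, 0, 0, 0],
  ],
)

```text
time: 19.75
tcp_pos: [624.3, 80.1, 187.0]
orientation: [-0.698, 0.107, -0.11, 0.7]
ft_force: [-0.1, -0.6, 0.3]
grip_width: 0.5
```

```bash
sed -i 's/loss=.soft_l1.,f_scale=.3/loss="cauchy",f_scale=.2/' fw.py; python3 shot.py u scene 0.45 0; python3 fw.py s t u; python3 go.py 39 0 186
```

```text
s [0.395 0.194 1.237] [-0.   0.   0.2 -0.   0.  -0.5 -0.3  0.4]
t [0.395 0.578 0.713] [-1.5  0.9  0.4 -1.  -0.  -1.  -0.   0. ]
u [0.41  0.469 0.061] [-1.2  0.   0.1 -2.3 -1.  -1.2 -0.   0. ]
t 19.8 tcp [624.3  80.3 187. ] F [-0.7  0.3 -0.8] shift [-1. -1. -1.] [array([-0.1,  0.2, -0.1]), array([ -0.4,  -0.2, 179.9])]
```

View pics/u_scene.png

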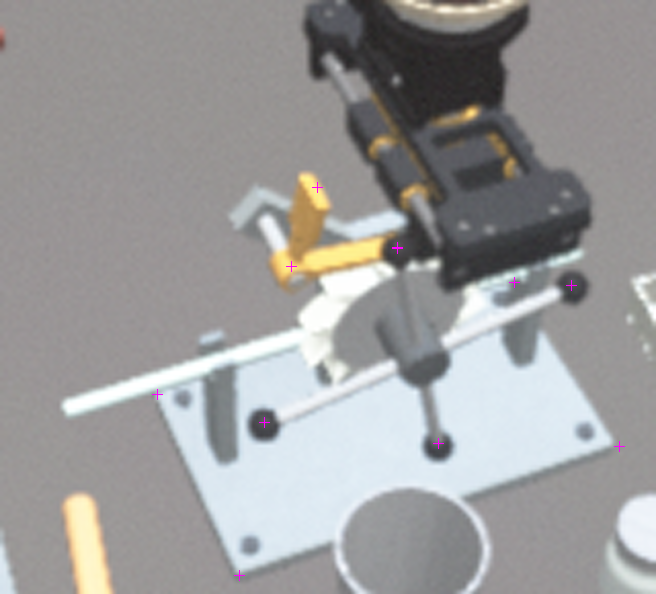

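Call:
jog_arm(
  targets=[
    [0, -1, 0, 0, 0, 0],
    [-1, -2, 0, 0, 0, 0],
    [-1, -3, 0, 0, 0, 0],
    [-1, -3, 0, 0, 0, 0],
  ],
)

```text
time: 20.2
tcp_pos: [623.3, 77.0, 187.0]
orientation: [-0.698, 0.107, -0.11, 0.7]
ft_force: [0.0, -0.1, 0.6]
grip_width: 0.4
```

```bash
python3 shot.py v scene 0.478 0; python3 go.py 39 0 186
```

```text
t 20.25 tcp [623.3  77.1 187. ] F [-0.8 -0.4  0.3] shift [ 0.1  2.2 -1. ] [array([-0.1,  0.2, -0.1]), array([ -0.4,  -0.2, 179.9])]
```

View pics/v_scene.png

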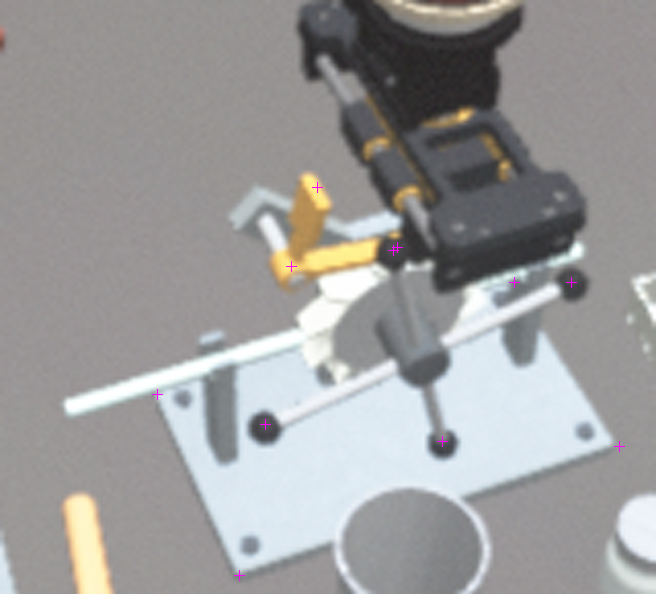

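Call:
jog_arm(
  targets=[
    [0, -1, 0, 0, 0, 0],
    [0, -1, 0, 0, 0, 0],
  ],
)

```text
time: 20.45
tcp_pos: [623.3, 75.9, 187.0]
orientation: [-0.698, 0.107, -0.11, 0.7]
ft_force: [0.4, 0.6, -0.9]
grip_width: 0.4
```

Call:
jog_arm(
  targets=[
    [0, -1, 0, 0, 0, 0],
    [0, -1, 0, 0, 0, 0],
  ],
)

```text
time: 20.65
tcp_pos: [623.3, 74.7, 187.0]
orientation: [-0.698, 0.107, -0.11, 0.699]
ft_force: [0.4, -0.3, -0.3]
grip_width: 0.6
```

```bash
python3 shot.py w scene 0.5 0; python3 fw.py w; python3 go.py 39 0 186
```

```text
w [0.467 0.317 0.121] [-2.1  0.   0.1 -2.  -1.2 -1.2 -0.   0. ]
t 20.7 tcp [623.3  74.8 187. ] F [0.  0.3 0.3] shift [ 0.1  4.4 -1. ] [array([-0.1,  0.2, -0.1]), array([-4.000e-01, -1.000e-01,  1.799e+02])]
```

View pics/w_scene.png

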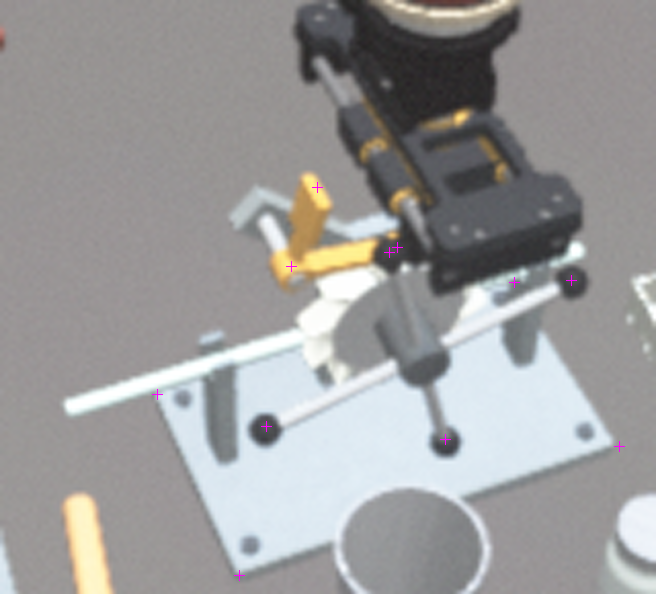

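Call:
jog_arm(
  targets=[
    [2, 5, 0, 0, 0, 0],
    [4, 12, 0, 0, 0, 0],
    [4, 12, 35, 0, 0, 0],
    [4, 12, 70, 0, 0, 0],
    [4, 12, 105, 0, 0, 0],
    [4, 12, 140, 0, 0, 0],
    [-20, 50, 145, 0, 0, 0],
    [-45, 85, 145, 0, 0, 0],
    [-70, 115, 145, 0, 0, 0],
    [-70, 115, 145, 0, 0, 0],
  ],
)

```text
time: 21.7
tcp_pos: [550.2, 196.8, 332.1]
orientation: [-0.698, 0.105, -0.106, 0.701]
ft_force: [0.7, -0.2, 0.5]
grip_width: 0.4
```

```bash
python3 shot.py x scene 0.478 0; sed -i 's/"cauchy",f_scale=.2/"soft_l1",f_scale=.3/' fw.py; python3 fw.py a s x;  python3 - <<'E'
from h import *
I=lambda n:cv2.imread(f"pics/{n}_scene_raw.png")
f=lambda n:cv2.resize(I(n)[155:215,225:300],None,fx=5.2,fy=7,interpolation=cv2.INTER_CUBIC)
cv2.imwrite("pics/cmp3.png",np.hstack([f("g"),f("x")]))
g=lambda n,x0=225,y0=160,w=34,h=20:cv2.cvtColor(I(n),cv2.COLOR_BGR2HSV)[160:180,246:268,1].astype(np.float32)
for n in "agrsx": print(n,cv2.phaseCorrelate(g("g"),g(n)))
E
```

```text
a [-0.046  0.143  1.208] [ 0.   0.1  0.1  0.   0.3 -0.5 -1.   0.1]
s [0.395 0.203 1.252] [-0.   0.   0.2 -0.   0.  -0.5 -0.3  0.4]
x [0.503 0.287 1.296] [ 0.   0.   0.3  0.  -0.1 -0.5 -0.2  0.3]
a ((0.08447883500523545, 0.05295883222363962), 0.9828124607602755)
g ((0.0, 0.0), 1.0)
r ((-0.497735786744153, -0.07625412504070006), 1.0109775185585022)
s ((-0.5221182790863921, 0.09565144431586248), 1.0062135110298793)
x ((0.12985057284372914, 0.1675407218967031), 1.0875949889421463)
```

View pics/cmp3.png

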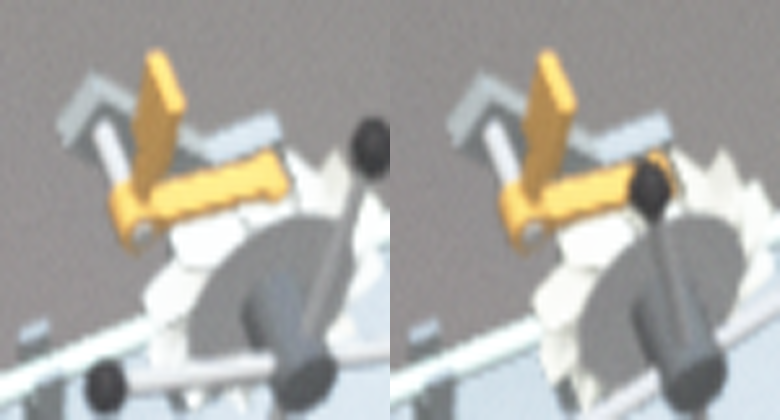

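```bash
python3 shot.py y scene 0.5 0; python3 fw.py x y; python3 - <<'E'
import cv2
a=cv2.imread("pics/scene0.png");b=cv2.imread("pics/y_scene_raw.png")
d=cv2.absdiff(a,b).max(2);d[:160]=0
cv2.imwrite("pics/diff.png",cv2.resize((d*3).clip(0,255).astype('uint8'),(800,600)))
cv2.imwrite("pics/yfull.png",cv2.resize(b,(800,600)))
E
```

```text
x [0.503 0.287 1.296] [ 0.   0.   0.3  0.  -0.1 -0.5 -0.2  0.3]
y [0.501 0.244 1.289] [ 0.   0.   0.3  0.  -0.  -0.6 -0.3  0.4]
```

View pics/diff.png

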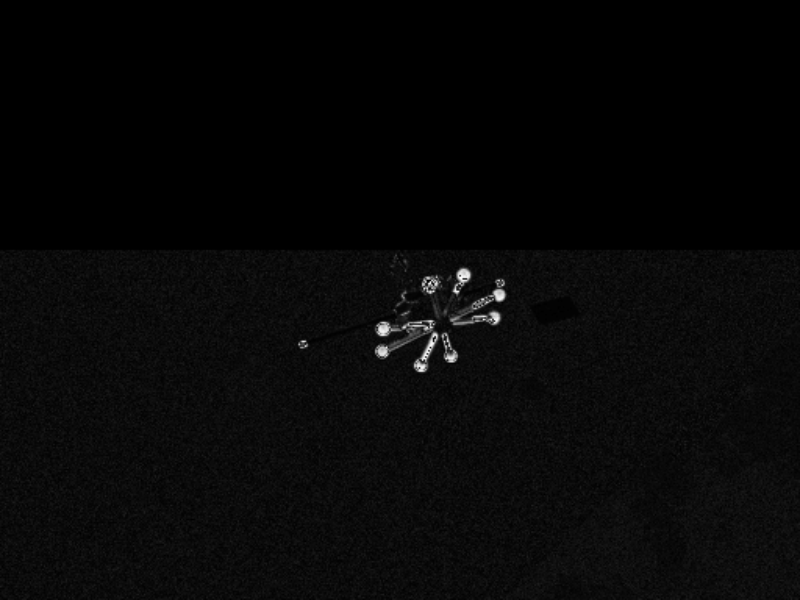

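View pics/yfull.png

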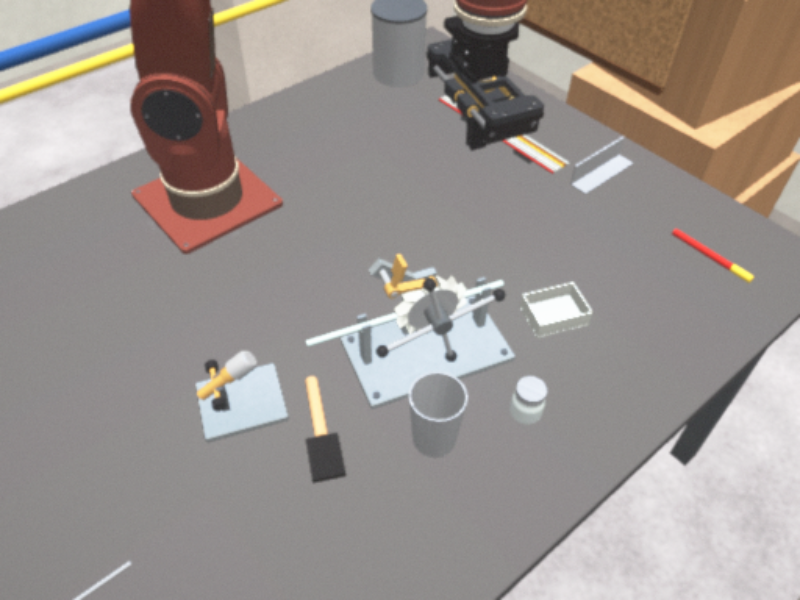

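```bash
python3 -c "
from plant import bot
print(bot.state()['time']);print(bot.close_job())"
```

```text
21.8
the job is handed in; nothing more can be done
None
```

I tipped the pawl back onto its stop, turned the wheel back one notch by pushing a spoke, and closed the pawl so it sits in the notch. The job was handed in at 21.8 s.

**What did not go to plan**
- **First lift:** The first try at the lever slipped off and the pawl fell back into its notch, with the wheel unmoved. The real fingertip sits about 20 mm above the reported tool point. The second try, set lower, worked.
- **Closing the pawl:** When I dropped the pawl, the wheel had turned only about 0.44 rad, roughly 0.08 short. Its weight did not pull the wheel in as the notes said it would. I nudged the spoke about 0.1 rad further with the pawl down, so that last part came after the pawl was closed.

**Last checks (scene camera)**
- **Wheel:** It turned about 0.55 rad by camera fit, against 0.524 for one notch. The fit is probably good to about 0.02 rad. It stayed still after the arm withdrew.
- **Pawl:** It sits as deep as it did at the start, compared by the lever position in the pictures.
- **Not checked:** I never felt the wheel press back against the pawl. That it is locked is judged only from how deep the pawl sits.
- **Rest of the bench:** The rod moved only along its length, away from the torch. Comparing the first and last pictures showed no change in the other bench items. The robot was clear of everything, and the wrist readings I took stayed within about 2 N.

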